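Fit the guard and hold the tester's speed lever at the mark

ROBOT

A 7-joint arm with a two-finger parallel gripper is mounted at the origin on the work surface. World frame = base frame: x ahead of the robot, y to its left, z up, the work surface at z = 0. Lengths are in m, angles in rad, forces in N, time in s.
With the tool pointing down it reaches from about 0.425 to 0.925 m from the base axis. Payload 6.8 kg.
Tool frame: the origin (TCP) lies on the mounting face of the last link; the fingertips stand 182 mm ahead of it and the grasp point (between the pads) lies 163 mm ahead of it (r.hold_point_z is the distance from the TCP to the grasp point, in m); y points along the fingers, z is the direction in which the jaws open and shut, and the axes are right-handed (so a half turn about y gives the same grasp; the last joint's range is limited). The gripper opens to 88 mm and grips with 3 to 60 N. Pads are 20 mm wide; open, the fingers measure 115 mm over their backs; the gripper's body (75 mm by 178 mm) begins 61 mm behind the grasp point.
Start: joints at [1.066, 0.477, 0.022, 1.555, -0.011, 1.109, -0.083], TCP at [0.261, -0.623, 0.405] pointing down, gripper open.
Joint ranges: [-2.96, 2.96], [-0.34, 2.1], [-1.41, 1.46], [0.24, 2.44], [-1.37, 4.51], [0.17, 1.92], [-2.96, 2.96]. Speed limits (rad/s): [2.39, 2.39, 3.14, 3.14, 3.14, 3.14, 3.14].

INTERFACE

Orientations are given as a rotation vector (axis times angle).
In Python, from workcell import r gives the robot as it stands.
- The arm moves only by the shell command python3 -m handwheel 'ROWS' [OPENING] [FORCE]. ROWS is JSON, a list of rows, each an object with "translation": the shift along the world's x, y, z scaled (see below), a list of three; "turn": the turn, a rotation vector about the world's x, y, z scaled (see below), a list of three. A call has 1 to 8 rows; each row is the pose to reach, as a shift and turn from the pose commanded when the call began; what a row does not reach only later rows make up. The controller multiplies each number of a shift by 80 mm and each number of a turn by 30 degrees. A row lasts 1/12 s, in which the tool goes at most 41.7 mm and 7.16 degrees, less where a joint would pass 70% of its speed; a pose out of reach is approached as far as the arm can. A call with a number of a shift or a turn outside -1 to 1 is refused whole. A call with a gripper value outside its range is refused whole. OPENING is the gripper's target within -1 to 1 (fully open at 1, half-way at 0, shut at -1), set as the call begins (- or left out, the last holds). The fingers move at their own pace and stop on an object; FORCE is the grip in N (left out, the last holds). Time passes only in rows, so rows that repeat a pose let the fingers close. It gives the time, the measured TCP pose, the force and the opening at its end, in the units of the state.
- r.get_state(): the state, without advancing time (a new reading comes with each control period).
- r.camera(name): name is "scene" or "top" or "wrist"; returns a dict with "frame" (384x512x3 uint8, blue, green, red), "fx", "fy", "cx", "cy" (pixels), "camera_from_world" (4x4, takes a point from world to camera coordinates). Camera axes: x right, y down, z forward; pixel columns grow to the right and rows downward; lengths in m; the calibration is good to about 2 mm. A picture is of the moment at which its call begins. There is no depth.
- r.sign_off(): hands the job in, once; it reports no verdict.
Trained networks look in the newest picture that a camera, given by its name, has taken for a name from the list of things; names that differ only in an ending like _2 or _b are one class to them, and where a whole thing is asked for, a point or a joint stands for the part that bears it (a point fixed in the world has none). Each returns a list of dicts, best first, with "p" (0 to 1); they miss things now and then, are a little off and sometimes report something else, mostly with a low value. They report only what shows in the picture. A call takes as long as a camera call. They do not tell look-alikes from the thing itself.
- r.regions_of(name, camera): "mask" (384x512 bool, what is visible of it) and "centre" ([column, row] as shares, 0 to 1, of the picture: columns of its width, rows of its height, amid what is visible of it).
- r.tip_of(name, camera): "centre" ([column, row] as shares, 0 to 1, of the picture: columns of its width, rows of its height: a listed point, or the origin of a listed thing).
The state is a dict: "time": time; "joints": joint angles; "qvel": joint speeds; "tau": joint torques, N m; "tcp_pos": TCP position; "tcp_rot": TCP orientation; "ft_force": force on the tool from outside, world axes, zero at the start; "torque": the same for the moment, N m; "finger_gap": finger opening in m.
Only numpy, scipy, OpenCV 4.12 (cv2) and the standard library are available. Lean on these libraries where they do the work, as an engineer would, in place of code of your own. Each camera call takes 0.05 s, during which the arm holds its last target.

TASK

Get this distributor tester running: take the wide guard panel out of the rack and slide it edgewise down into the pair of channels at the open front of the drive station until it is fully home, and let go of it. Only then press the control desk's spring-return speed lever down with the gripper until its pointer stands at the long mark on the scale, and keep it there: you finish while still holding the lever at the mark, because it runs the drive only as long as it is held. Leave the small guard panel and the tools and parts on the bench where they are.

Things in the scene. Friction and masses are not known exactly. Their poses are not given: they have to be found in the camera images.
- guard_center (a point): Centre of the wide guard panel: flat framed clear pane 160 mm wide (its y), 110 high (z, up), 5 thick (x), 0.26 kg, alike on both faces. Solid grip rail along the top edge, 14 mm thick (x), 120 long (y), 24 high, its middle 43 mm above this point: grip it across its thickness from above. It starts upright in the rack, lower edge 12 mm above the bench, 36 mm deep between pairs of lips.
- small_guard_center (a point): Centre of the small guard panel, which stays in the rack: same build but 100 mm wide, rail 70 mm long. It stands parallel to the wide one, 90 mm from it; which slot holds which panel varies.
- guard_home (a point): Fixed on the drive station, 67 mm above the bench: where the wide panel's centre lies, axes parallel to these (a half turn is alike), when it is fully home. x points level from the open front in to the spindle 150 mm away, y along the panel's width. Two channels at y = +-80 mm: slots 9 mm wide, 165 mm between slot bottoms, tops 97 mm above the bench plus lips flaring out up to 112 mm.
- station: Drive station: blue base 270 x 220 x 12 mm, origin under its centre, x and y as guard_home, which is at x = -100 mm. It carries degree plate and spindle at x = +50 mm with a clamped aluminium distributor (84 mm across, up to 195 mm high), a steel column (up to 265 mm, at x = 103, y = 72 mm) and clear fixed guards 93 mm high on the three sides other than the open front.
- speed_lever (a joint): Angle of the speed lever, rad: 0 at rest (up), growing as it is pressed down, stop at 0.80. A spring drives it back up: about 3 N at the pad to start it, 8 N at the long mark, 12 N at the stop. The scale has six marks 0.16 rad apart from 0 to 0.80; the long mark is the fourth, at 0.48.
- lever_pad (a point): Centre of the top face of the lever's black rubber pad, the place to press: 80 mm along the lever, 40 mm wide, 16 mm thick. It moves with the lever, 130 mm along it from the pivot and 8 mm above its centre line.
- lever_pivot (a point): Lever's pivot, fixed on the control desk 105 mm above the bench. The hinge runs along its y; the lever reaches towards its -x, rising 0.52 rad above level at rest, 0.04 at the long mark. Desk: white box 170 x 180 x 86 mm, its front edge 105 mm from the pivot, so most of the pad overhangs it; beside the lever a dark scale drum of 60 mm radius, on top also a gauge, knobs and a stop button.
- cap: bystander: black distributor cap, 80 mm across, 66 mm high; origin under its centre
- screwdriver: bystander: screwdriver lying on the bench
- wrench: bystander: wrench lying on the bench
- cleaner: bystander: cleaner can 52 mm across, 130 mm high; origin under its centre
- brush: bystander: brush lying on the bench
- tray: bystander: open steel parts tray 110 x 80 x 25 mm; origin under its centre
Things that resemble listed ones, but are neither listed nor needed, are in the scene too. Leave any red look-alike of the part that bears guard_center alone.

How it is judged:
By the outcome, as a careful person would: the job done as asked, in the order asked, and still so for the second after the job is handed in, while the arm keeps its last pose, push and grip.
It also fails if it takes over 58 s, if anything falls off the work surface, if the arm or the gripper's body presses on something with over 40 N, if the wrist force passes 120 N, or if a joint passes its speed limit or range.

## Working session

There is one attempt and no reset: what is moved stays moved. The work goes in short steps, Python scripts to look and compute and a shell command to move; the robot and the scene stay as the last step left them, time stands still between calls to the robot, and variables do not carry over. Pictures are saved under pics/ and viewed, and the job is handed in when it is done.

```bash
ls; mkdir -p pics; cat > h.py <<'E'
from workcell import r
import numpy as np, cv2
def snap(cam,fn,crop=None,scale=1):
    c=r.camera(cam); f=c["frame"]
    if crop: x0,y0,x1,y1=crop; f=f[y0:y1,x0:x1]
    if scale!=1: f=cv2.resize(f,None,fx=scale,fy=scale,interpolation=cv2.INTER_CUBIC)
    cv2.imwrite("pics/"+fn,f); return c
def ray(c,px):
    T=c["camera_from_world"];R=T[:3,:3];t=T[:3,3]
    d=R.T@np.array([(px[0]-c["cx"])/c["fx"],(px[1]-c["cy"])/c["fy"],1]); return -R.T@t,d
def atz(c,px,z):
    o,d=ray(c,px); return o+d*(z-o[2])/d[2]
def proj(c,p):
    T=c["camera_from_world"];q=T[:3,:3]@np.array(p)+T[:3,3]
    return np.array([c["fx"]*q[0]/q[2]+c["cx"],c["fy"]*q[1]/q[2]+c["cy"]])
def tri(c1,p1,c2,p2):
    o1,d1=ray(c1,p1);o2,d2=ray(c2,p2)
    A=np.stack([d1,-d2],1);s=np.linalg.lstsq(A,o2-o1,rcond=None)[0]
    a=o1+s[0]*d1;b=o2+s[1]*d2
    return (a+b)/2,np.linalg.norm(a-b)
E
python3 - <<'E'
from h import *
np.set_printoptions(precision=4,suppress=True)
C={}
for n in ("scene","top","wrist"):
    c=C[n]=snap(n,n+"0.png",scale=1.5); T=c["camera_from_world"]; print(n,c["fx"],c["cx"],c["cy"],-T[:3,:3].T@T[:3,3])
    for k in ["guard_center","small_guard_center","guard_home","station","lever_pad","lever_pivot","cap"]:
        print(k,[(round(d["p"],2),np.round(np.array(d["centre"])*[512,384],1).tolist()) for d in r.tip_of(k,n)[:4]])
print(r.get_state())
E
```

```text
pics
scene 396.23733044348205 256.89316909532874 194.48271978370667 [1.3062 0.87   0.8562]
guard_center [(0.84, [261.1, 218.9]), (0.75, [287.4, 198.4]), (0.71, [390.3, 231.6]), (0.61, [325.0, 238.9])]
small_guard_center [(0.95, [241.9, 209.2])]
guard_home [(0.56, [318.5, 256.7]), (0.31, [261.4, 216.7])]
station [(0.98, [294.5, 287.2])]
lever_pad [(0.75, [217.1, 157.6]), (0.24, [233.8, 170.1])]
lever_pivot [(0.85, [193.2, 180.6])]
cap [(0.84, [249.7, 195.1])]
top 459.6149125298404 258.7961257649022 194.81878358982186 [ 0.3495 -0.0065  1.7816]
guard_center [(0.66, [263.6, 246.8]), (0.55, [159.3, 269.5]), (0.52, [336.3, 200.2])]
small_guard_center [(0.66, [273.7, 190.3])]
guard_home [(0.67, [177.9, 196.1]), (0.16, [178.2, 171.4])]
station [(0.83, [179.5, 173.8])]
lever_pad [(0.59, [335.7, 200.7])]
lever_pivot [(0.76, [328.9, 175.2])]
cap [(0.92, [311.2, 236.0]), (0.16, [365.1, 256.0])]
wrist 310.99334815799466 256.2165782040342 191.9822099136654 [ 0.3214 -0.5965  0.3846]
guard_center []
small_guard_center [(0.7, [260.5, 33.3]), (0.57, [90.1, 65.6])]
guard_home []
station []
lever_pad []
lever_pivot []
cap []
{'time': 1.2, 'joints': array([ 1.0659,  0.477 ,  0.0224,  1.5554, -0.0115,  1.1093, -0.0831]), 'qvel': array([ 0.0021, -0.0002, -0.0006, -0.0008, -0.0006, -0.0002, -0.0001]), 'tau': array([ -0.0008, -58.2735,   1.5329, -27.294 ,  -0.0545,   0.01  ,
        -0.    ]), 'tcp_pos': array([ 0.2609, -0.6226,  0.4047]), 'tcp_rot': array([-0.4028,  2.0035, -2.0036]), 'ft_force': array([0.1017, 0.4136, 0.2779]), 'torque': array([0.0414, 0.016 , 0.0336]), 'finger_gap': 0.0875302870911845}
```

View pics/scene0.png

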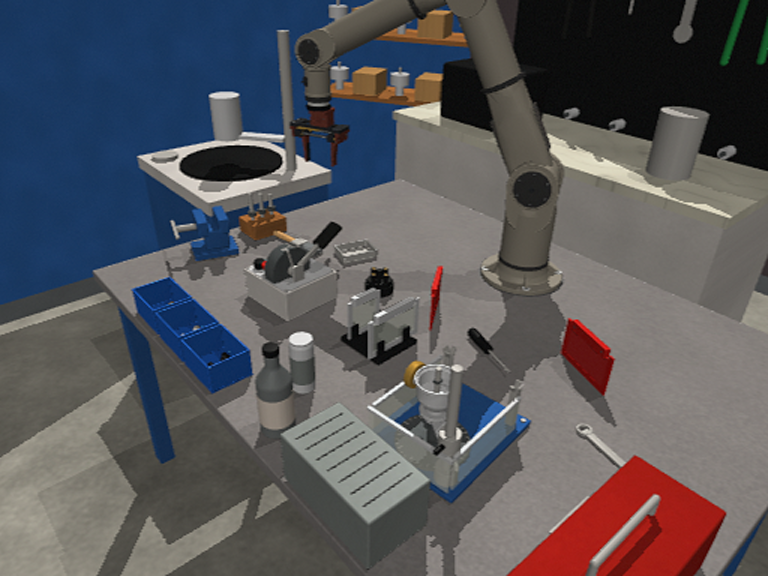

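View pics/top0.png

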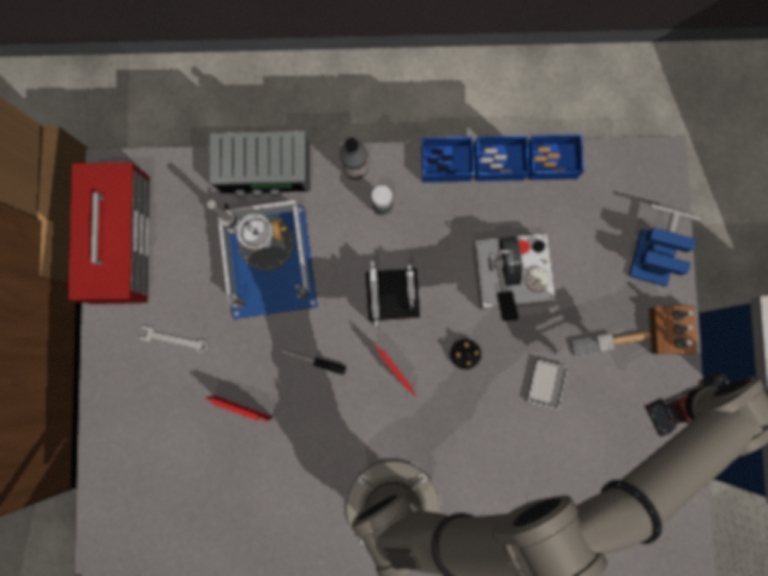

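View pics/wrist0.png

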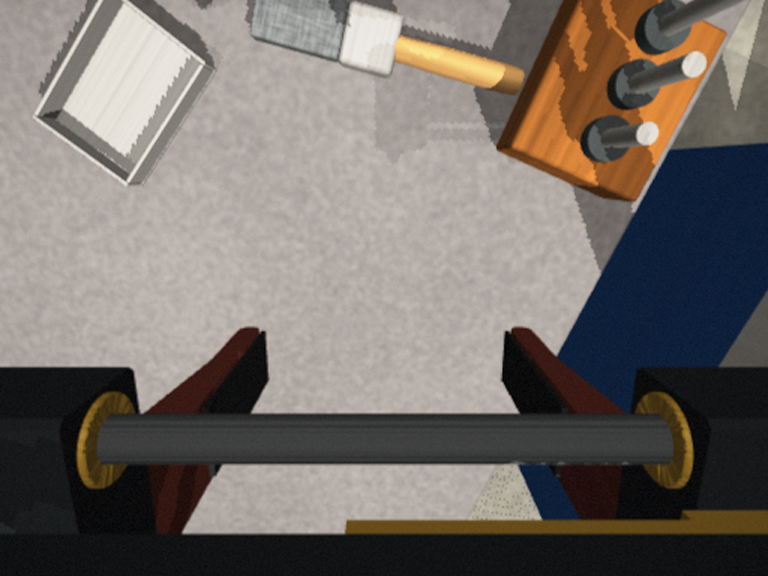

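```bash
python3 - <<'E'
from h import *
snap("scene","s1.png",(210,165,360,335),4.5 if 0 else 3.5); snap("top","t1.png",(130,120,390,250),3)
E
```

```text
(no output)
```

View pics/s1.png

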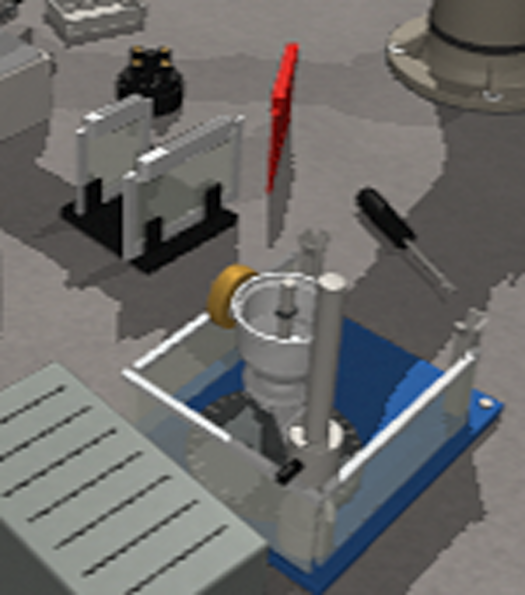

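View pics/t1.png

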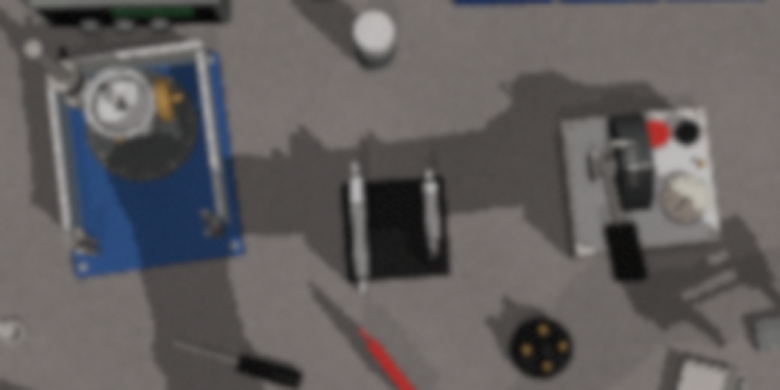

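```bash
python3 - <<'E'
from h import *
np.set_printoptions(precision=4,suppress=True)
c=r.camera("top"); s=r.camera("scene")
f=lambda p:(130+p[0]/3,120+p[1]/3)
a,b=atz(c,f((354,165)),.122),atz(c,f((363,287)),.122); print("panel",a,b,np.linalg.norm(a-b),(a+b)/2,np.arctan2(*(a-b)[1::-1]))
for p in [(78,275),(245,252)]: print("corner",atz(c,f(p),.012))
for p in [(85,240),(213,222)]: print("chan",atz(c,f(p),.112))
for p in [(610,228),(640,224),(616,282),(648,278)]: print("pad",f(p),atz(c,f(p),.175))
for k in ["guard_center","guard_home","lever_pad","lever_pivot","station","cap","cleaner"]:
    for n,cc in (("top",c),("scene",s)):
        d=r.tip_of(k,n)
        print(k,n,[(round(x["p"],2),np.round(np.array(x["centre"])*[512,384],1).tolist()) for x in d[:3]])
# scene panel rail ends
g=lambda p:(210+p[0]/3.5,165+p[1]/3.5)
print(proj(s,a),proj(s,b),g((132,172)),g((242,120)))
E
```

```text
panel [0.6036 0.0337 0.122 ] [0.4548 0.0258 0.122 ] 0.1489882186723274 [0.5292 0.0298 0.122 ] 0.05326245603372151
corner [0.4855 0.3944 0.012 ]
corner [0.5104 0.1791 0.012 ]
chan [0.5203 0.3633 0.112 ]
chan [0.5389 0.2072 0.112 ]
pad (333.33333333333337, 196.0) [ 0.5142 -0.2658  0.175 ]
pad (343.33333333333337, 194.66666666666669) [ 0.5181 -0.3011  0.175 ]
pad (335.33333333333337, 214.0) [ 0.4507 -0.2703  0.175 ]
pad (346.0, 212.66666666666669) [ 0.4545 -0.3078  0.175 ]
guard_center top [(0.84, [159.3, 270.0]), (0.58, [265.1, 244.7]), (0.18, [207.0, 242.0])]
guard_center scene [(0.75, [390.3, 234.6]), (0.58, [257.8, 216.4]), (0.44, [286.5, 199.5])]
guard_home top [(0.91, [180.4, 198.4])]
guard_home scene [(0.95, [315.0, 253.7]), (0.46, [324.1, 237.3])]
lever_pad top [(0.76, [333.5, 201.9])]
lever_pad scene [(0.67, [213.8, 153.0])]
lever_pivot top [(0.82, [329.6, 175.0])]
lever_pivot scene [(0.62, [196.6, 177.0]), (0.48, [252.0, 196.0])]
station top [(0.66, [180.6, 173.5])]
station scene [(0.77, [293.4, 289.8]), (0.57, [200.6, 257.6])]
cap top [(0.81, [310.3, 236.5]), (0.73, [408.4, 227.2])]
cap scene [(0.3, [232.8, 171.0])]
cleaner top [(0.74, [180.4, 172.2]), (0.72, [257.0, 138.6]), (0.43, [362.7, 256.7])]
cleaner scene [(0.61, [201.4, 254.6])]
[245.9949 211.255 ] [276.861  195.4656] (247.71428571428572, 214.14285714285714) (279.1428571428571, 199.28571428571428)
```

```bash
python3 - <<'E'
from h import *
from scipy.spatial.transform import Rotation as Ro
s=r.get_state(); print(Ro.from_rotvec(s["tcp_rot"]).as_matrix().round(3))
E
python3 -m handwheel '[{"translation":[0.2,0.5,0.4],"turn":[0,0,-0.23]},{"translation":[0.4,1,0.7],"turn":[0,0,-0.46]},{"translation":[0.4,1,0.7],"turn":[0,0,-0.69]}]' 1
```

```text
[[-0.922  0.     0.386]
 [-0.386 -0.    -0.922]
 [-0.    -1.     0.   ]]
time: 2.35
tcp_pos: [0.295, -0.54, 0.463]
tcp_rot: [-0.032, 2.203, -2.204]
ft_force: [0.9, -0.3, 1.0]
finger_gap: 0.0878
```

```bash
for i in 1; do 
python3 -m handwheel '[{"translation":[0.21,0.5,0],"turn":[0,0,0]},{"translation":[0.42,1,0],"turn":[0,0,0]}]' >/dev/null
python3 -m handwheel '[{"translation":[0.21,0.5,0],"turn":[0,0,0]},{"translation":[0.42,1,0],"turn":[0,0,0]}]' >/dev/null
python3 -m handwheel '[{"translation":[0.21,0.5,0],"turn":[0,0,0]},{"translation":[0.42,1,0],"turn":[0,0,0]}]'
python3 -m handwheel '[{"translation":[0.21,0.5,0],"turn":[0,0,0]},{"translation":[0.42,1,0],"turn":[0,0,0]}]'
python3 -m handwheel '[{"translation":[0.21,0.5,0],"turn":[0,0,0]},{"translation":[0.42,1,0],"turn":[0,0,0]}]'
python3 -m handwheel '[{"translation":[0.1,0.5,0],"turn":[0,0,0]},{"translation":[0.2,1,0],"turn":[0,0,0]}]'
done
```

```text
time: 2.85
tcp_pos: [0.39, -0.3101, 0.461]
tcp_rot: [-0.038, 2.203, -2.204]
ft_force: [0.8, -0.3, 0.5]
finger_gap: 0.0876
time: 3.02
tcp_pos: [0.4222, -0.2333, 0.4611]
tcp_rot: [-0.038, 2.203, -2.204]
ft_force: [0.3, -0.6, -0.2]
finger_gap: 0.0881
time: 3.18
tcp_pos: [0.4544, -0.1564, 0.4611]
tcp_rot: [-0.038, 2.203, -2.204]
ft_force: [1.1, -0.5, -0.4]
finger_gap: 0.088
time: 3.35
tcp_pos: [0.4705, -0.0764, 0.461]
tcp_rot: [-0.038, 2.203, -2.203]
ft_force: [0.8, -0.1, -0.2]
finger_gap: 0.0879
```

```bash

python3 -m handwheel '[{"translation":[-0.2,0.5,0],"turn":[0,0,0]},{"translation":[-0.3,1,0],"turn":[0,0,0]},{"translation":[-0.3,1,0],"turn":[0,0,0]},{"translation":[-0.3,1,0],"turn":[0,0,0]}]'
python3 - <<'E'
from h import *
c=snap("wrist","w1.png",scale=1.5); print(-c["camera_from_world"][:3,:3].T@c["camera_from_world"][:3,3])
E
```

```text
time: 3.68
tcp_pos: [0.4458, 0.0038, 0.4611]
tcp_rot: [-0.044, 2.2, -2.201]
ft_force: [0.2, -1.0, 0.1]
finger_gap: 0.0882
[0.51149552 0.0065736  0.44104287]
```

View pics/w1.png

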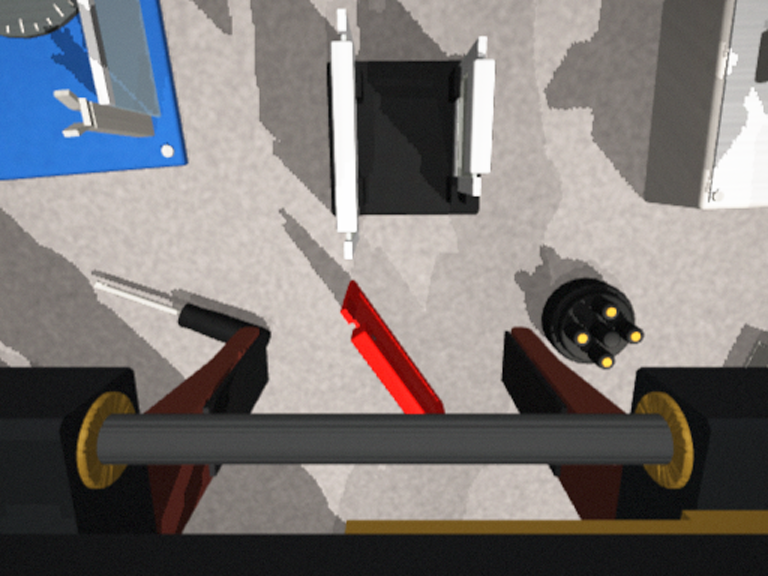

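```bash
python3 - <<'E'
from h import *
np.set_printoptions(precision=4,suppress=True)
c=snap("wrist","w2.png",(200,0,345,185),3.2)
for pts in [((342,10),(348,258)),((342,41),(346.5,233)),((331,42),(354,42)),((336,233),(357,233)),((482,37),(477,195))]:
    a,b=[atz(c,np.array(p)/1.5,.122) for p in pts]; d=a-b; print(a,b,np.linalg.norm(d),(a+b)/2,np.degrees(np.arctan2(d[1],d[0])))
from scipy.spatial.transform import Rotation as Ro
s=r.get_state(); R=Ro.from_rotvec(s["tcp_rot"]).as_matrix(); print(R.round(3), np.degrees(np.arctan2(R[1,2],R[0,2])),s["tcp_pos"])
E
```

```text
[0.6051 0.0337 0.122 ] [0.451  0.0274 0.122 ] 0.15420464653859994 [0.528  0.0305 0.122 ] 2.33895067912437
[0.5878 0.0334 0.122 ] [0.4684 0.0287 0.122 ] 0.11955849344758893 [0.5281 0.0311 0.122 ] 2.268511311959407
[0.587  0.0403 0.122 ] [0.5875 0.026  0.122 ] 0.014301005324820303 [0.5873 0.0331 0.122 ] 92.0796264585643
[0.4681 0.0359 0.122 ] [0.4686 0.0215 0.122 ] 0.014382964834148389 [0.4684 0.0287 0.122 ] 92.07688417882642
[ 0.5932 -0.0533  0.122 ] [ 0.4971 -0.0584  0.122 ] 0.09626989367521717 [ 0.5452 -0.0559  0.122 ] 3.048296591839744
[[-0.999  0.     0.035]
 [-0.035 -0.001 -0.999]
 [-0.    -1.     0.001]] -88.00910923047155 [0.4463 0.0008 0.4608]
```

View pics/w2.png

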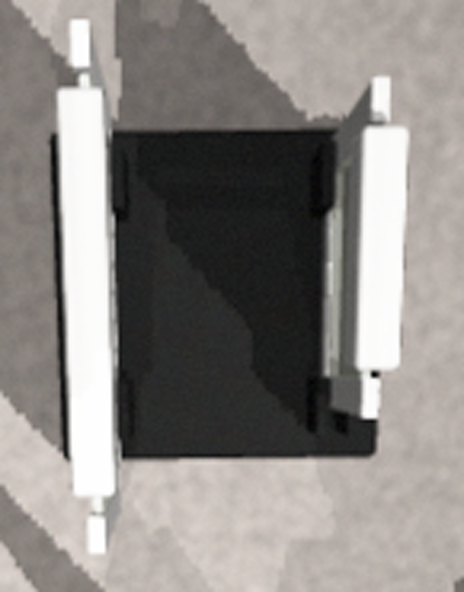

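```bash

python3 -m handwheel '[{"translation":[0.5,0.2,-0.25],"turn":[0,0,0.01]},{"translation":[1,0.375,-0.5],"turn":[0,0,0.01]},{"translation":[1,0.375,-1],"turn":[0,0,0.01]},{"translation":[1,0.375,-1],"turn":[0,0,0.01]}]' 1
python3 -m handwheel '[{"translation":[0.02,0,-0.4],"turn":[0,0,0]},{"translation":[0.02,0,-0.7],"turn":[0,0,0]},{"translation":[0.02,0,-0.7],"turn":[0,0,0]},{"translation":[0.02,0,-0.7],"turn":[0,0,0]}]' 1
python3 - <<'E'
from h import *
c=snap("wrist","w3.png",scale=1.5);print(r.get_state()["tcp_pos"])
E
```

```text
time: 4.12
tcp_pos: [0.5268, 0.03, 0.3748]
tcp_rot: [-0.051, 2.206, -2.206]
ft_force: [-1.4, -0.5, -0.8]
finger_gap: 0.0876
time: 4.45
tcp_pos: [0.5275, 0.03, 0.3246]
tcp_rot: [-0.045, 2.202, -2.204]
ft_force: [0.2, 0.3, 0.5]
finger_gap: 0.0877
[0.52814716 0.03045547 0.32585286]
```

View pics/w3.png

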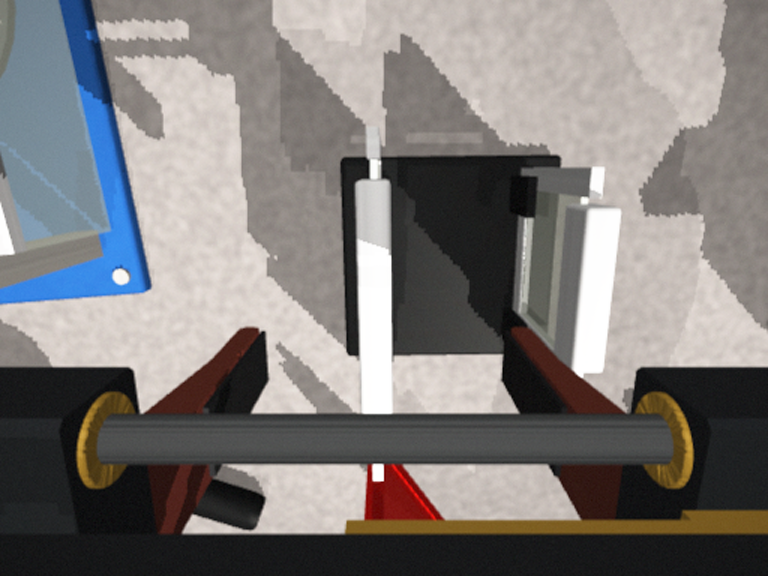

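```bash
python3 - <<'E'
from h import *
np.set_printoptions(precision=4,suppress=True)
c=r.camera("wrist")
for p in [(373,180),(374,240),(376.5,400),(373,130),(378,478)]: print(atz(c,np.array(p)/1.5,.122))
print(-c["camera_from_world"][:3,:3].T@c["camera_from_world"][:3,3])
E
```

```text
[0.5895 0.0373 0.122 ]
[0.5663 0.0362 0.122 ]
[0.4967 0.0328 0.122 ]
[0.6077 0.0379 0.122 ]
[0.4578 0.0308 0.122 ]
[0.5938 0.0331 0.3058]
```

```bash

python3 -m handwheel '[{"translation":[0,0.045,-0.3],"turn":[0,0,0.02]},{"translation":[0,0.045,-0.66],"turn":[0,0,0.02]},{"translation":[0,0.045,-0.66],"turn":[0,0,0.02]},{"translation":[0,0.045,-0.66],"turn":[0,0,0.02]}]' 1
python3 -m handwheel '[{"translation":[0,0,0],"turn":[0,0,0]},{"translation":[0,0,0],"turn":[0,0,0]},{"translation":[0,0,0],"turn":[0,0,0]},{"translation":[0,0,0],"turn":[0,0,0]},{"translation":[0,0,0],"turn":[0,0,0]},{"translation":[0,0,0],"turn":[0,0,0]}]' -1 30
python3 -m handwheel '[{"translation":[0,0,0],"turn":[0,0,0]},{"translation":[0,0,0],"turn":[0,0,0]},{"translation":[0,0,0],"turn":[0,0,0]},{"translation":[0,0,0],"turn":[0,0,0]}]'
```

```text
time: 4.88
tcp_pos: [0.5279, 0.0349, 0.2728]
tcp_rot: [-0.056, 2.195, -2.196]
ft_force: [-0.0, 0.7, 0.4]
finger_gap: 0.088
time: 5.38
tcp_pos: [0.5279, 0.0352, 0.2722]
tcp_rot: [-0.055, 2.195, -2.195]
ft_force: [0.3, -0.1, 0.2]
finger_gap: 0.0513
time: 5.72
tcp_pos: [0.5278, 0.0352, 0.2718]
tcp_rot: [-0.056, 2.195, -2.196]
ft_force: [-0.9, -0.2, 1.1]
finger_gap: 0.0247
```

```bash

python3 -m handwheel '[{"translation":[0,0,0],"turn":[0,0,0]},{"translation":[0,0,0],"turn":[0,0,0]},{"translation":[0,0,0],"turn":[0,0,0]},{"translation":[0,0,0],"turn":[0,0,0]},{"translation":[0,0,0],"turn":[0,0,0]}]'
python3 - <<'E'
from h import *
c=snap("wrist","w4.png",scale=1.5);print(r.get_state()["finger_gap"])
E
```

```text
time: 6.13
tcp_pos: [0.5278, 0.0351, 0.2718]
tcp_rot: [-0.056, 2.196, -2.196]
ft_force: [-0.2, 0.0, -0.2]
finger_gap: 0.0138
0.014035920126945454
```

View pics/w4.png

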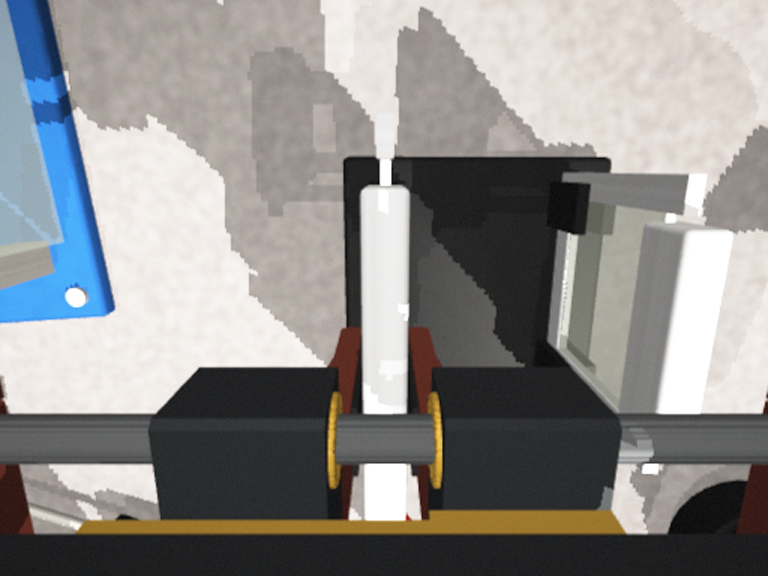

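```bash

python3 - <<'E'
from h import *
c=r.camera("wrist");p=atz(c,np.array((385.5,187))/1.5,.122);q=atz(c,np.array((386,158))/1.5,.122);print(p,q,p-[.06,.002,0])
E
python3 -m handwheel '[{"translation":[0,0,0.2],"turn":[0,0,0]},{"translation":[0,0,0.45],"turn":[0,0,0]},{"translation":[0,0,0.7],"turn":[0,0,0]},{"translation":[0,0,1],"turn":[0,0,0]}]'
python3 -m handwheel '[{"translation":[0,0,0.4],"turn":[0,0,0]},{"translation":[0,0,0.8],"turn":[0,0,0]},{"translation":[0,0,0.8],"turn":[0,0,0]}]'
python3 - <<'E'
from h import *
c=snap("scene","s2.png",(180,100,340,250),3.5);print(r.get_state()["finger_gap"])
c=snap("wrist","w5.png")
E
```

```text
[0.58857921 0.03809684 0.122     ] [0.59617675 0.03834912 0.122     ] [0.52857921 0.03609684 0.122     ]
time: 6.57
tcp_pos: [0.5272, 0.0352, 0.3516]
tcp_rot: [-0.06, 2.197, -2.197]
ft_force: [0.6, -0.4, -2.4]
finger_gap: 0.0139
time: 6.82
tcp_pos: [0.5293, 0.0359, 0.4218]
tcp_rot: [-0.046, 2.192, -2.19]
ft_force: [1.0, 0.1, -1.7]
finger_gap: 0.014
0.013645423211917338
```

View pics/s2.png

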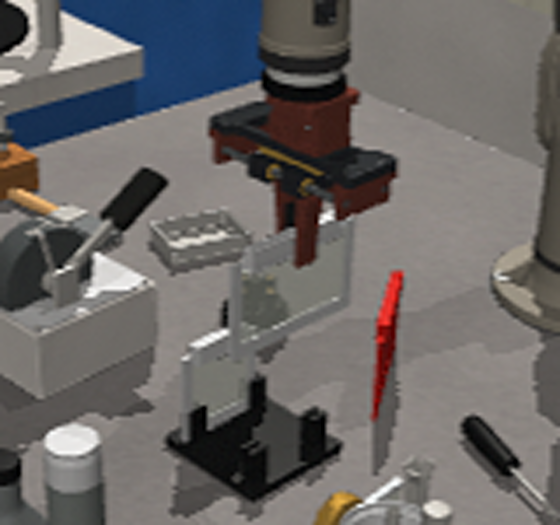

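View pics/w5.png

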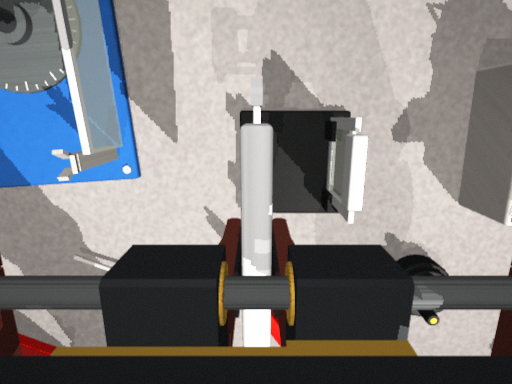

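```bash

python3 -m handwheel '[{"translation":[-0.05,0.15,0],"turn":[0,0,0.24]},{"translation":[-0.1,0.3,0],"turn":[0,0,0.48]},{"translation":[-0.15,0.45,0],"turn":[0,0,0.72]},{"translation":[-0.2,0.6,0],"turn":[0,0,0.96]},{"translation":[-0.2,0.7,0],"turn":[0,0,1]}]'
python3 -m handwheel '[{"translation":[0,0.15,0],"turn":[0,0,0.24]},{"translation":[0,0.3,0],"turn":[0,0,0.48]},{"translation":[0,0.45,0],"turn":[0,0,0.72]},{"translation":[0,0.6,0],"turn":[0,0,0.96]},{"translation":[0,0.7,0],"turn":[0,0,1]}]'
python3 -m handwheel '[{"translation":[0,0.15,0],"turn":[0,0,0.24]},{"translation":[0,0.3,0],"turn":[0,0,0.48]},{"translation":[0,0.45,0],"turn":[0,0,0.72]},{"translation":[0,0.6,0],"turn":[0,0,0.96]},{"translation":[0,0.7,0],"turn":[0,0,1.0]},{"translation":[0,0.7,0],"turn":[0,0,1.0]}]'
python3 - <<'E'
from h import *
from scipy.spatial.transform import Rotation as Ro
c=snap("wrist","w6.png",scale=1.5);snap("top","t2.png",(100,110,300,260),4);snap("scene","s3.png",(210,165,360,335),3.5)
s=r.get_state();R=Ro.from_rotvec(s["tcp_rot"]).as_matrix(); print(R.round(3), np.degrees(np.arctan2(R[1,2],R[0,2])),s["tcp_pos"],s["joints"],s["time"])
E
```

```text
time: 7.33
tcp_pos: [0.5105, 0.0922, 0.4138]
tcp_rot: [-0.57, 1.893, -1.892]
ft_force: [-0.4, -0.0, -2.3]
finger_gap: 0.0136
time: 7.75
tcp_pos: [0.5115, 0.148, 0.4144]
tcp_rot: [-0.952, 1.548, -1.545]
ft_force: [-0.4, 0.0, -2.4]
finger_gap: 0.0137
time: 8.25
tcp_pos: [0.5115, 0.2046, 0.4151]
tcp_rot: [-1.232, 1.175, -1.172]
ft_force: [-0.0, 1.2, -1.6]
finger_gap: 0.0137
[[ 0.046 -0.001  0.999]
 [-0.999 -0.001  0.046]
 [ 0.001 -1.    -0.001]] 2.65930344591033 [0.51198826 0.20240337 0.41536127] [ 0.0857642   0.34449311 -0.71181647  1.80586248  0.25252373  1.08496081
 -0.6699876 ] 8.4
```

View pics/w6.png

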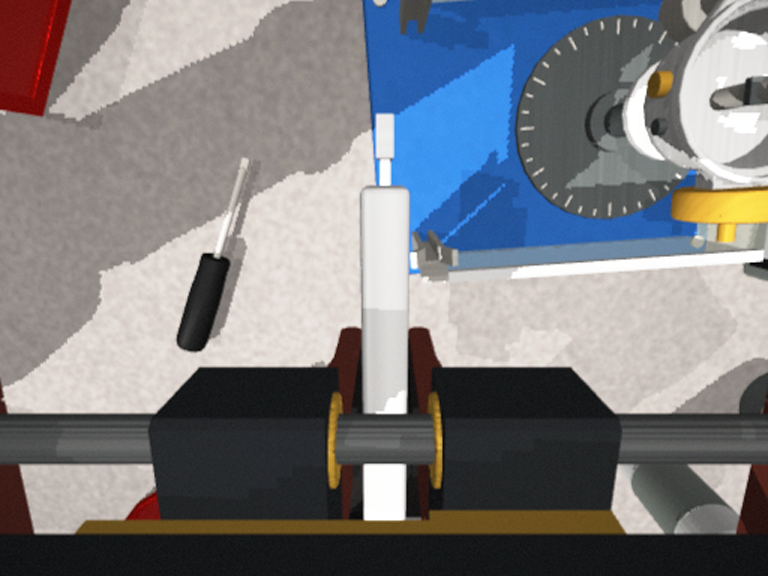

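View pics/t2.png

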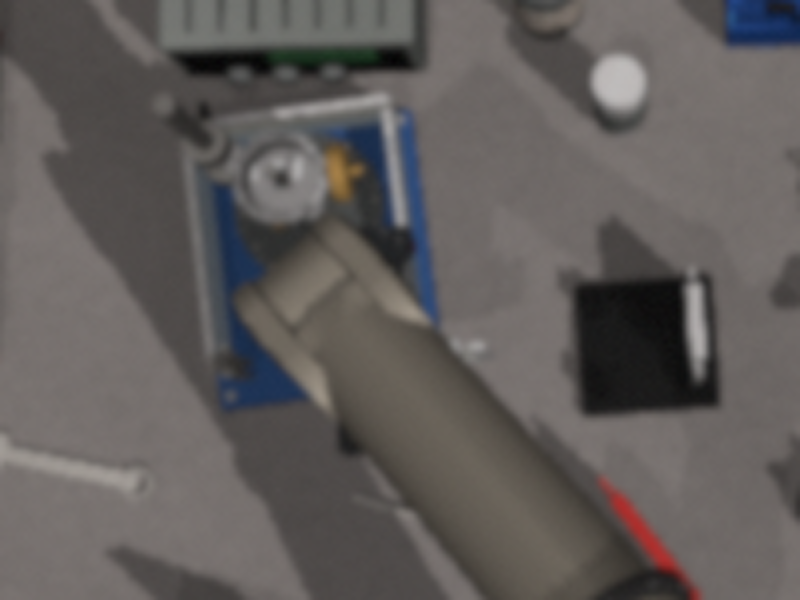

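View pics/s3.png

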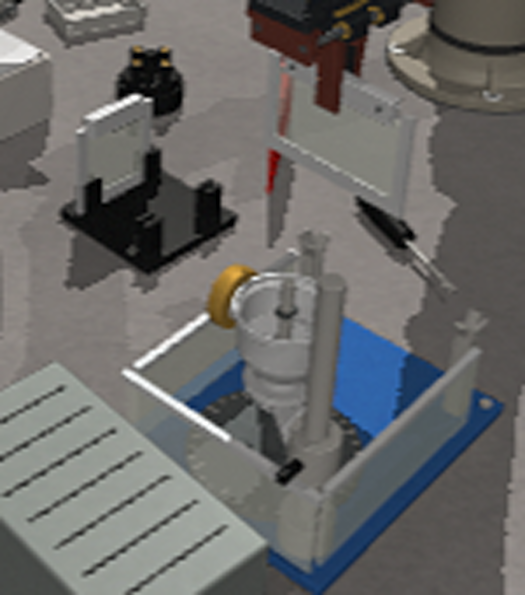

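```bash
python3 - <<'E'
from h import *
c=snap("wrist","w7.png",(235,0,335,190),3.1)
for k in ["guard_home","station"]: print(k,[(x["p"],np.array(x["centre"])*[512,384]) for x in r.tip_of(k,"wrist")])
E
```

```text
guard_home [(0.78, array([283.0848,  80.9088]))]
station [(0.95, array([359.68  ,  77.7984]))]
```

View pics/w7.png

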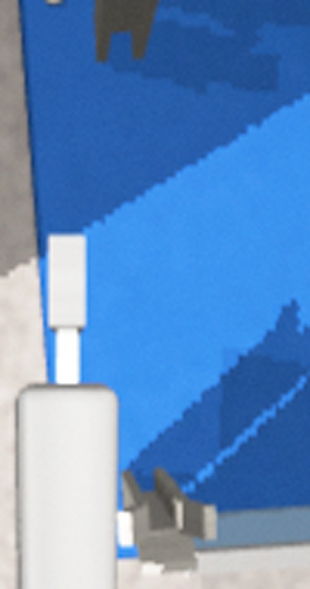

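```bash

python3 -m handwheel '[{"translation":[-0.3,-0.4,0],"turn":[0,0,0.1]},{"translation":[-0.6,-0.7,0],"turn":[0,0,0.13]},{"translation":[-0.6,-0.7,0],"turn":[0,0,0.13]},{"translation":[-0.6,-0.7,0],"turn":[0,0,0.13]}]'
python3 - <<'E'
from h import *
np.set_printoptions(precision=4,suppress=True)
from scipy.spatial.transform import Rotation as Ro
c=snap("wrist","w8.png",(240,0,400,240),2.5)
print([(x["p"],np.array(x["centre"])*[512,384],atz(c,np.array(x["centre"])*[512,384],.067)) for x in r.tip_of("guard_home","wrist")])
s=r.get_state();R=Ro.from_rotvec(s["tcp_rot"]).as_matrix(); print(np.degrees(np.arctan2(R[1,2],R[0,2])),s["tcp_pos"],s["time"])
cv2.imwrite("pics/w8f.png",c["frame"])
import pickle;pickle.dump(c,open("w8.pkl","wb"))
E
```

```text
time: 8.88
tcp_pos: [0.4631, 0.1454, 0.4159]
tcp_rot: [-1.263, 1.123, -1.126]
ft_force: [0.6, 0.7, -2.0]
finger_gap: 0.0137
[(0.68, array([349.4912,  26.9184]), array([0.5337, 0.3011, 0.067 ]))]
6.743328931828318 [0.4643 0.1472 0.4164] 8.9833
```

View pics/w8.png

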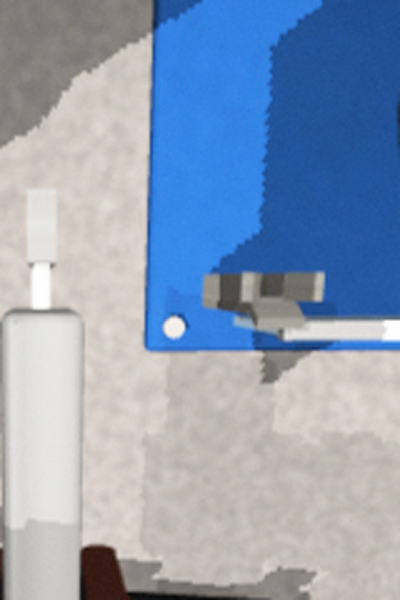

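View pics/w8f.png

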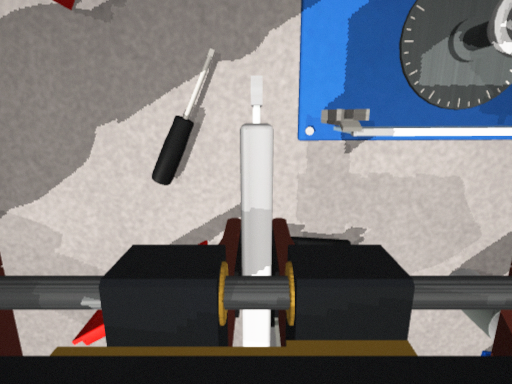

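```bash
python3 - <<'E'
from h import *
import pickle
np.set_printoptions(precision=4,suppress=True)
c=pickle.load(open("w8.pkl","rb"))
g=lambda p:(240+p[0]/2.5,p[1]/2.5)
f=c["frame"].astype(int)
# front edge subpixel: blue-red jump per row
E=[]
m=(f[:,:,0]-f[:,:,2])
for row in range(14,135):
    x=m[row,290:312]; k=np.argmax(np.diff(x)); 
    lo,hi=x[:max(1,k-2)].mean() if k>2 else x[0],x[k+4:k+8].mean()
    t=(lo+hi)/2; j=np.where(x>t)[0][0]; E.append((290+j-1+(t-x[j-1])/(x[j]-x[j-1])+.0,row))
E=np.array(E); P=np.array([atz(c,p,.012) for p in E])
pf=np.polyfit(P[:,1],P[:,0],1); res=P[:,0]-np.polyval(pf,P[:,1]); ok=abs(res)<.001; pf=np.polyfit(P[ok,1],P[ok,0],1); print(ok.sum(),"yaw",np.degrees(-np.arctan(pf[0])))
S=[]
for col in range(310,430):
    x=m[133:150,col]; d=np.diff(x);k=np.argmin(d); 
    if d[k]<-30: S.append((col,133+k+.5))
S=np.array(S);Q=np.array([atz(c,p,.012) for p in S]);pq=np.polyfit(Q[:,0],Q[:,1],1);res=Q[:,1]-np.polyval(pq,Q[:,0]);ok=abs(res)<.0015;pq=np.polyfit(Q[ok,0],Q[ok,1],1);print(ok.sum(),len(S),"yaw",np.degrees(np.arctan(pq[0])))
x=(pf[1]+pf[0]*pq[1])/(1-pf[0]*pq[0]); co=np.array([x,np.polyval(pq,x)]); print("corner",co)
for yaw in (5.8,6.2,6.6):
    y=np.radians(yaw);ex=np.array([np.cos(y),np.sin(y)]);ey=np.array([-ex[1],ex[0]]); h=co+.035*ex+.11*ey; print(yaw,"home",h,"near slot",h-.08*ey,"at112",proj(c,[*(h-.08*ey),.112]),"far slot", h+.08*ey)
print(atz(c,g((250,288)),.112))
E
```

```text
121 yaw 6.769011304697436
120 120 yaw 6.543547430983319
corner [0.5073 0.1858]
5.8 home [0.531  0.2987] near slot [0.5391 0.2191] at112 [352.7927 115.4377] far slot [0.5229 0.3783]
6.2 home [0.5302 0.2989] near slot [0.5388 0.2194] at112 [352.5803 115.1513] far slot [0.5216 0.3784]
6.6 home [0.5294 0.2991] near slot [0.5386 0.2196] at112 [352.3657 114.8664] far slot [0.5202 0.3785]
[0.5278 0.2181 0.112 ]
```

```bash
python3 - <<'E'
from h import *
im=cv2.imread("pics/top0.png"); cv2.imwrite("pics/tz.png",cv2.resize(im[185:335,200:340],None,fx=4,fy=4,interpolation=cv2.INTER_CUBIC))
im=cv2.imread("pics/scene0.png"); cv2.imwrite("pics/sz.png",cv2.resize(im[335:500,360:540],None,fx=3.5,fy=3.5,interpolation=cv2.INTER_CUBIC))
im=cv2.imread("pics/w8f.png"); cv2.imwrite("pics/wz.png",cv2.resize(im[100:145,290:385],None,fx=8,fy=8,interpolation=cv2.INTER_CUBIC))
E
```

```text
(no output)
```

View pics/tz.png

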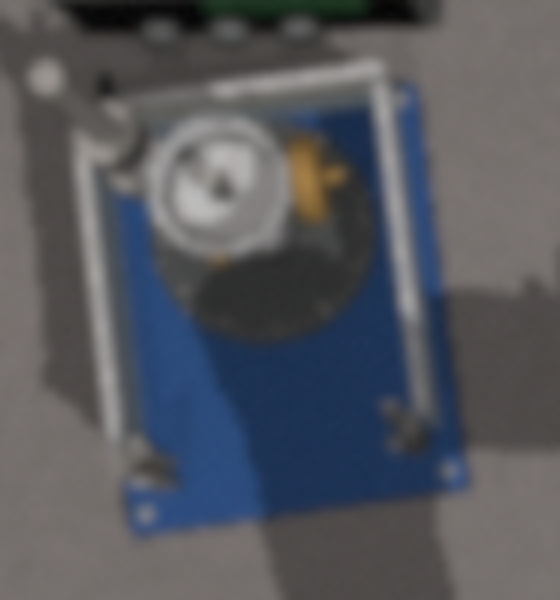

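View pics/sz.png

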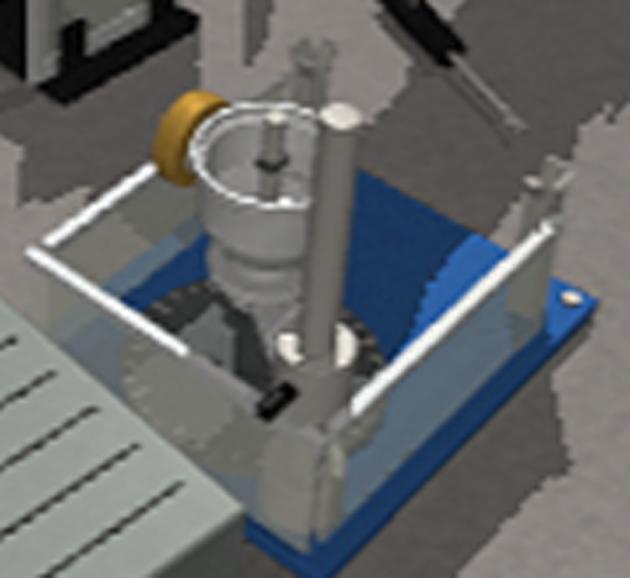

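View pics/wz.png

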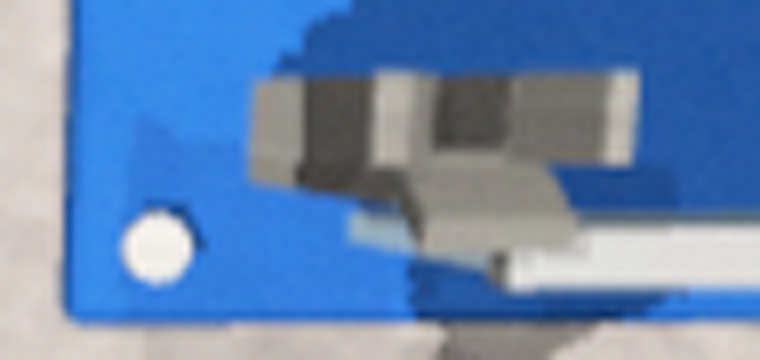

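```bash
python3 - <<'E'
from h import *
np.set_printoptions(precision=4,suppress=True)
c=r.camera("top")
def g(p,o=(200,185),k=4):
    X=np.array([o[0]+(p[0]+.5)/k-.5,o[1]+(p[1]+.5)/k-.5]); return (X+.5)/1.5-.5
A,B,D=[atz(c,g(p),.012)[:2] for p in [(133,537),(469,489),(418,84)]]
print(A,B,D,np.linalg.norm(A-B),np.linalg.norm(B-D),np.degrees(np.arctan2(*(D-B)[::-1])),np.degrees(np.arctan2(*(A-B)[::-1]))-90)
y=np.radians(6.5);ex=np.array([np.cos(y),np.sin(y)]);ey=np.array([-ex[1],ex[0]])
h=(A+B)/2+.035*ex;print("home",h)
s=r.camera("scene")
gs=lambda p:g(p,(360,335),3.5)
for p,z in [((598,300),.012),((572,298),.012),((318,578),.012)]: print("scene",atz(s,gs(p),z))
W=np.load("w8.pkl",allow_pickle=True)
for nm,q in [("corner",[*(h-.035*ex-.11*ey),.012]),("A",[*(h-.035*ex+.11*ey),.012]),("back near",[*(h+.235*ex-.11*ey),.012]),("back far",[*(h+.235*ex+.11*ey),.012]),("near chan",[*(h-.08*ey),.112]),("far chan",[*(h+.08*ey),.112])]:
    inv=lambda X,o,k:(((X+.5)*1.5-.5)-np.array(o)+.5)*k-.5
    print(nm,q,"w",proj(W,q),"tz",inv(proj(c,q),(200,185),4),"sz",inv(proj(s,q),(360,335),3.5))
E
```

```text
[0.4827 0.3979] [0.5088 0.1813] [0.7757 0.2118] 0.2181230925760131 0.26863234501955957 6.518359359274977 6.881458014160884
home [0.5305 0.2936]
scene [0.4847 0.4031 0.012 ]
scene [0.495  0.3924 0.012 ]
scene [0.7523 0.4346 0.012 ]
corner [np.float64(0.5081899014679373), np.float64(0.18032561477413822), 0.012] w [297.4155 144.0363] tz [470.5883 489.9154] sz [293.1671 127.7385]
A [np.float64(0.4832851944389978), np.float64(0.39891142302298743), 0.012] w [304.4803 -67.1009] tz [131.4224 536.0815] sz [593.6324 294.9655]
back near [np.float64(0.7764543025006159), np.float64(0.21089048249147302), 0.012] w [517.8297 144.2064] tz [419.4364  82.839 ] sz [ -3.1282 349.1667]
back far [np.float64(0.7515495954716764), np.float64(0.42947629074032223), 0.012] w [561.8901 -66.9464] tz [ 85.6672 127.7269] sz [311.5864 570.8238]
near chan [np.float64(0.5395688200035806), np.float64(0.21409488292631257), 0.112] w [352.2597 121.3055] tz [397.1593 425.5962] sz [309.3256  45.5259]
far chan [np.float64(0.5214563058007156), np.float64(0.37306637983456653), 0.112] w [368.5557 -94.0174] tz [136.4136 461.0118] sz [540.0377 166.7426]
```

```bash
python3 - <<'E'
from h import *
import pickle
np.set_printoptions(precision=1,suppress=True)
c=pickle.load(open("w8.pkl","rb"))
y=np.radians(6.65);ex=np.array([np.cos(y),np.sin(y)]);ey=np.array([-ex[1],ex[0]])
h=np.array([.5294,.2991])
print(-c["camera_from_world"][:3,:3].T@c["camera_from_world"][:3,3])
z8=lambda p:(p-[290,100])*8
for z in (.012,.097,.112):
  for dx in (-.0045,.0045):
    for dy in (-.0825,-.07): print(z,dx,dy,z8(proj(c,[*(h+dx*ex+dy*ey),z])))
for dx in (-.012,-.016,-.02,.012,.016,.02): print(dx,z8(proj(c,[*(h+dx*ex-.0775*ey),.112])))
E
```

```text
[0.5 0.2 0.4]
0.012 -0.0045 -0.0825 [268.6 130. ]
0.012 -0.0045 -0.07 [272.9  43.5]
0.012 0.0045 -0.0825 [328.6 129.9]
0.012 0.0045 -0.07 [333.5  43.3]
0.097 -0.0045 -0.0825 [421.  139.5]
0.097 -0.0045 -0.07 [428.2  28.2]
0.097 0.0045 -0.0825 [498.1 139.4]
0.097 0.0045 -0.07 [506.2  28.1]
0.112 -0.0045 -0.0825 [457.3 141.8]
0.112 -0.0045 -0.07 [465.4  24.6]
0.112 0.0045 -0.0825 [538.5 141.6]
0.112 0.0045 -0.07 [547.5  24.4]
-0.012 [392.5  95.4]
-0.016 [356.3  95.4]
-0.02 [320.1  95.5]
0.012 [610.   94.9]
0.016 [646.2  94.9]
0.02 [682.5  94.8]
```

```bash
python3 - <<'E'
from h import *
import pickle
np.set_printoptions(precision=4,suppress=True)
c=pickle.load(open("w8.pkl","rb"))
t=np.array([.4643,.1472])
y=np.radians(6.74);ex=np.array([np.cos(y),np.sin(y)]);ey=np.array([-ex[1],ex[0]])
for p in [(43,311),(5,311),(82,311),(41,189),(27,189),(56,189)]:
    q=atz(c,(240+p[0]/2.5,p[1]/2.5),.2666)[:2]-t; print(q@ex,q@ey)
E
```

```text
-0.0023758806039542186 0.06100465574249847
-0.00854580270659646 0.06102594030646945
0.003956134144905009 0.060982812002699914
-0.002638668748673652 0.07966346604463598
-0.00482815811564824 0.07967116044208014
-0.00029282407130161653 0.07965522217665369
```

```bash

python3 -m handwheel '[{"translation":[0,0,0],"turn":[0,0,0]},{"translation":[0,0,0],"turn":[0,0,0]},{"translation":[0,0,0],"turn":[0,0,0]}]'
python3 - <<'E'
from h import *
from scipy.spatial.transform import Rotation as Ro
c=r.camera("wrist"); s=r.get_state();R=Ro.from_rotvec(s["tcp_rot"]).as_matrix(); print(np.degrees(np.arctan2(R[1,2],R[0,2])),s["tcp_pos"],s["time"])
f=c["frame"];cv2.imwrite("pics/w9.png",cv2.resize(f[60:170,235:390],None,fx=5,fy=5,interpolation=cv2.INTER_CUBIC))
import pickle;pickle.dump((c,s),open("w9.pkl","wb"))
E
```

```text
time: 9.33
tcp_pos: [0.464, 0.1477, 0.4158]
tcp_rot: [-1.263, 1.121, -1.12]
ft_force: [0.8, -0.5, -1.8]
finger_gap: 0.014
6.85583302857056 [0.46398147 0.14751709 0.41578768] 9.3833
```

View pics/w9.png

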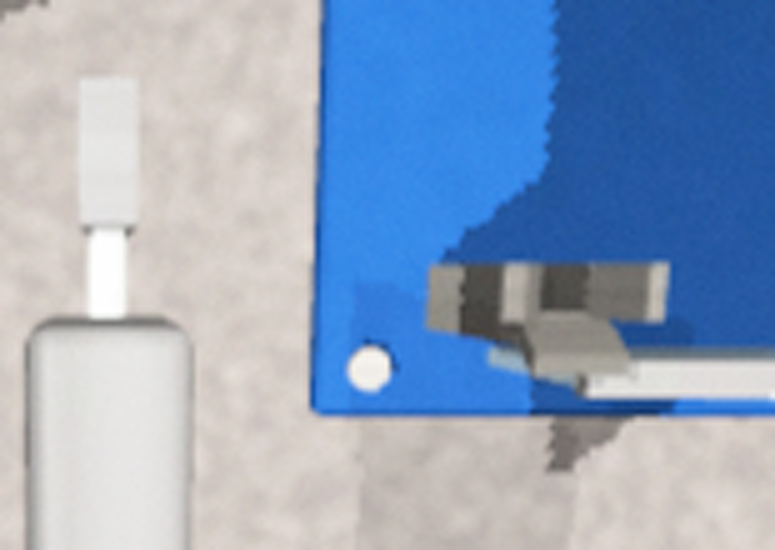

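```bash
python3 - <<'E'
from h import *
import pickle
np.set_printoptions(precision=4,suppress=True)
c,s=pickle.load(open("w9.pkl","rb"))
t=s["tcp_pos"][:2]
g=lambda p:(235+(p[0]+.5)/5-.5,60+(p[1]+.5)/5-.5)
y=np.radians(6.86);ex=np.array([np.cos(y),np.sin(y)]);ey=np.array([-ex[1],ex[0]])
for p in [(109,318),(26,330),(192,330),(108,77)]:
    q=atz(c,g(p),.266)[:2]-t; print(q@ex,q@ey)
a,b,d=[atz(c,g(p),.012)[:2] for p in [(325,3),(313,413),(770,413)]]; print(a,b,d,np.degrees(np.arctan2(*(a-b)[::-1]))-90,np.degrees(np.arctan2(*(d-b)[::-1])))
print("slot",atz(c,g((564,300)),.097))
y=np.radians(6.7);ex=np.array([np.cos(y),np.sin(y)]);ey=np.array([-ex[1],ex[0]])
h=b+.035*ex+.11*ey;print("home",h, "slot y-.0775",h-.0775*ey)
for dy in (-.0825,-.0725,-.07): print(dy,(proj(c,[*(h+dy*ey),.097])-[235,60])*5,(proj(c,[*(h+dy*ey),.112])-[235,60])*5)
E
```

```text
-0.0014788969889373855 0.06354799662336877
-0.008256950782977748 0.06259612409151899
0.005297328648550461 0.06258550960272725
-0.0015451120097486812 0.0820453469926565
[0.4967 0.2786] [0.5081 0.1859] [0.619  0.1991] 6.983281506328339 6.817434848070929
slot [0.5397 0.2185 0.097 ]
home [0.53   0.2992] slot y-.0775 [0.539  0.2222]
-0.0825 [560.5326 304.7695] [584.3413 306.8905]
-0.0725 [564.5183 249.5553] [588.7523 248.7686]
-0.07 [565.5254 235.6041] [589.8675 234.0745]
```

```bash

python3 -m handwheel '[{"translation":[0.3,0.35,0],"turn":[0,0,0]},{"translation":[0.6,0.7,0],"turn":[0,0,0]},{"translation":[0.84,1,0],"turn":[0,0,0]}]'
python3 -m handwheel '[{"translation":[0,0.4,0],"turn":[0,0,0]},{"translation":[0,0.85,-0.2],"turn":[0,0,0]},{"translation":[0,0.85,-0.3],"turn":[0,0,0]},{"translation":[0,0.85,-0.3],"turn":[0,0,0]},{"translation":[0,0.85,-0.3],"turn":[0,0,0]},{"translation":[0,0.85,-0.3],"turn":[0,0,0]}]'
python3 - <<'E'
from h import *
from scipy.spatial.transform import Rotation as Ro
s=r.get_state();R=Ro.from_rotvec(s["tcp_rot"]).as_matrix(); print(np.degrees(np.arctan2(R[1,2],R[0,2])),s["tcp_pos"],s["time"])
c=snap("wrist","w10.png",scale=1.5);d=snap("scene","s4.png",(230,130,390,330),3)
import pickle;pickle.dump((c,d,s),open("w10.pkl","wb"))
E
```

```text
time: 9.63
tcp_pos: [0.5325, 0.2283, 0.4158]
tcp_rot: [-1.262, 1.121, -1.122]
ft_force: [0.3, 0.1, -1.2]
finger_gap: 0.0139
time: 10.13
tcp_pos: [0.5315, 0.2941, 0.392]
tcp_rot: [-1.263, 1.122, -1.123]
ft_force: [0.2, 0.3, -1.7]
finger_gap: 0.0139
6.74208919424566 [0.53154961 0.2940678  0.39200037] 10.1333
```

View pics/w10.png

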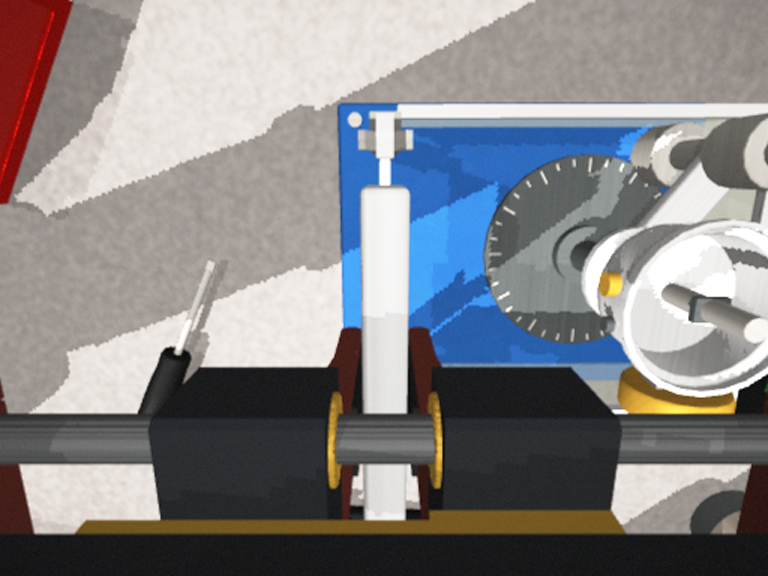

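View pics/s4.png

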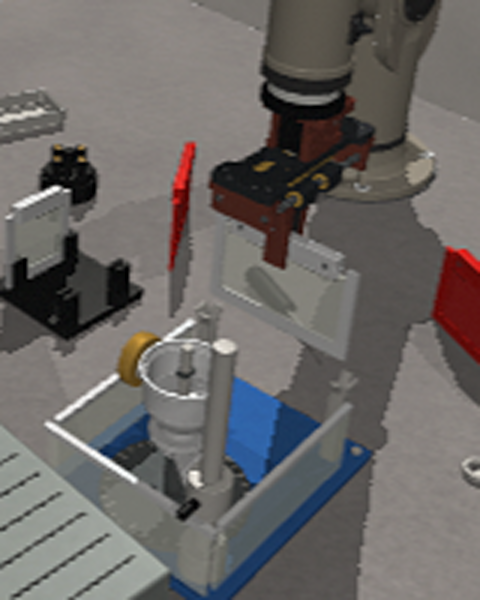

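```bash
python3 - <<'E'
from h import *
import pickle
np.set_printoptions(precision=4,suppress=True)
c,d,s=pickle.load(open("w10.pkl","rb"))
g=lambda p:((p[0]+.5)/1.5-.5,(p[1]+.5)/1.5-.5)
cv2.imwrite("pics/w10z.png",cv2.resize(c["frame"][60:140,215:295],None,fx=7,fy=7,interpolation=cv2.INTER_CUBIC))
y=np.radians(6.75);ex=np.array([np.cos(y),np.sin(y)]);ey=np.array([-ex[1],ex[0]])
co=atz(c,g((340,103.5)),.012)[:2]; h=co+.035*ex-.11*ey
pe=atz(c,g((384.5,112)),.242)[:2]; p1=pe-.08*ey
re=atz(c,g((385,186)),.242)[:2]-.06*ey
print("home",h,"panel",p1,re,"delta",(h-p1)@ex,(h-p1)@ey,(h-re)@ey)
l=atz(c,g((385,140)),.112)[:2]; print("lip mid x delta",(l-p1)@ex)
E
```

```text
home [0.5323 0.2975] panel [0.5298 0.2958] [0.5298 0.2968] delta 0.0027115503744224757 0.001406022790313541 0.00035817370087904365
lip mid x delta 0.0001831539267828448
```

View pics/w10z.png

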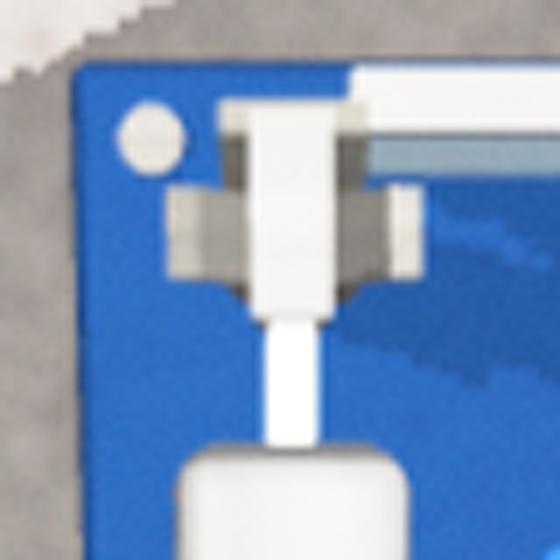

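```bash

python3 -m handwheel '[{"translation":[0.01,0.012,-0.15],"turn":[0,0,0]},{"translation":[0.01,0.012,-0.3],"turn":[0,0,0]},{"translation":[0.01,0.012,-0.45],"turn":[0,0,0]},{"translation":[0.01,0.012,-0.6],"turn":[0,0,0]},{"translation":[0.01,0.012,-0.6],"turn":[0,0,0]}]'
python3 - <<'E'
from h import *
snap("scene","s5.png",(230,130,390,330),3); snap("wrist","w11.png",(200,40,310,150),5);s=r.get_state(); print(s["torque"],s["tcp_pos"],s["ft_force"])
E
```

```text
time: 10.65
tcp_pos: [0.5311, 0.2951, 0.3402]
tcp_rot: [-1.268, 1.123, -1.12]
ft_force: [-0.3, -0.9, -1.6]
finger_gap: 0.0138
[ 0.00412126 -0.08144925  0.00463455] [0.53165387 0.29598402 0.34282044] [ 0.88150727  0.10421075 -1.2774061 ]
```

View pics/w11.png

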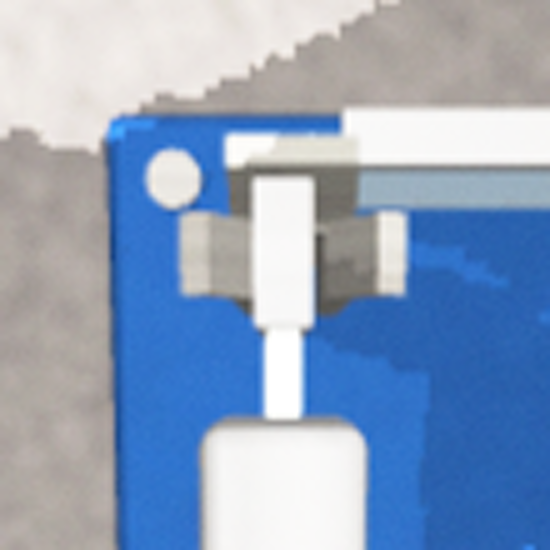

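View pics/s5.png

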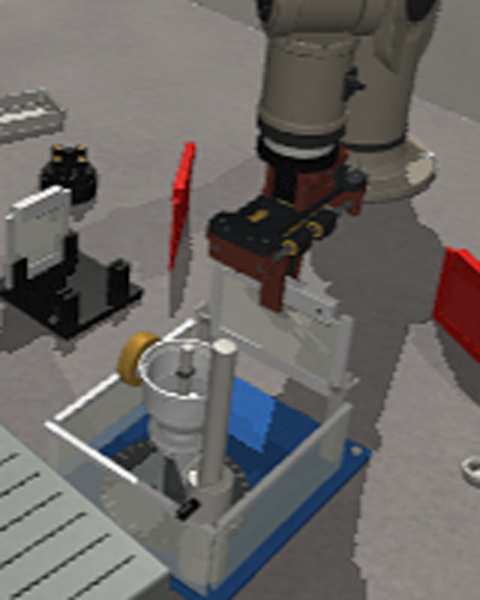

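```bash

python3 -m handwheel '[{"translation":[0.01,0,-0.15],"turn":[0,0,0]},{"translation":[0.01,0,-0.3],"turn":[0,0,0]},{"translation":[0.01,0,-0.45],"turn":[0,0,0]},{"translation":[0.01,0,-0.6],"turn":[0,0,0]},{"translation":[0.01,0,-0.7],"turn":[0,0,0]},{"translation":[0.01,0,-0.75],"turn":[0,0,0]},{"translation":[0.01,0,-0.75],"turn":[0,0,0]}]'
python3 -m handwheel '[{"translation":[0,0,-0.05],"turn":[0,0,0]},{"translation":[0,0,-0.09],"turn":[0,0,0]},{"translation":[0,0,-0.12],"turn":[0,0,0]},{"translation":[0,0,-0.15],"turn":[0,0,0]}]'
```

```text
time: 11.33
tcp_pos: [0.5324, 0.2959, 0.2824]
tcp_rot: [-1.265, 1.122, -1.12]
ft_force: [-0.8, 0.4, -2.3]
finger_gap: 0.0142
time: 11.67
tcp_pos: [0.5327, 0.2962, 0.2719]
tcp_rot: [-1.263, 1.121, -1.121]
ft_force: [-1.5, 1.9, 6.8]
finger_gap: 0.0138
```

```bash

python3 -m handwheel '[{"translation":[0,0,-0.02],"turn":[0,0,0]},{"translation":[0,0,-0.03],"turn":[0,0,0]},{"translation":[0,0,-0.03],"turn":[0,0,0]}]'
python3 - <<'E'
from h import *
snap("scene","s6.png",(230,130,390,330),3); snap("wrist","w12.png",(200,0,310,150),4);s=r.get_state(); print(s["torque"],s["tcp_pos"],s["ft_force"])
E
```

```text
time: 11.92
tcp_pos: [0.5329, 0.2966, 0.2719]
tcp_rot: [-1.262, 1.12, -1.122]
ft_force: [-2.6, -3.2, 14.1]
finger_gap: 0.0138
[-0.91362114  1.10220319 -0.00715834] [0.53283504 0.2965885  0.27183209] [-3.55427548 -3.63165356 14.64377198]
```

View pics/s6.png

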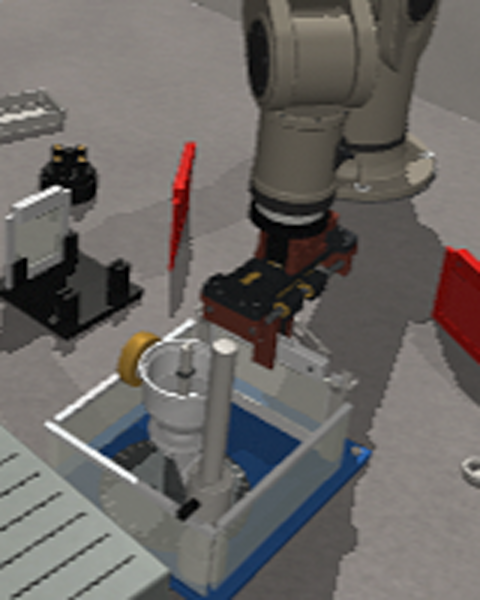

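View pics/w12.png

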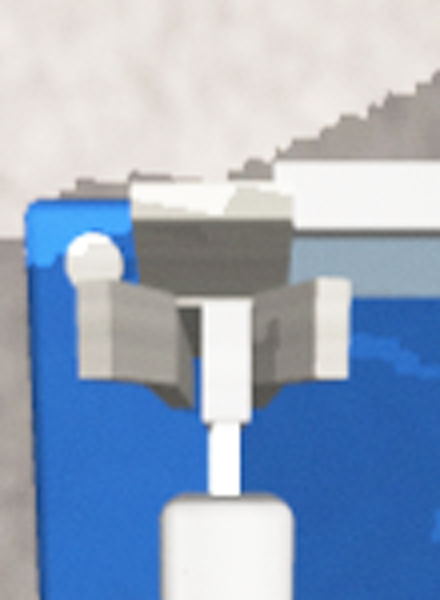

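```bash

python3 -m handwheel '[{"translation":[0,0,0.03],"turn":[0,0,0]},{"translation":[0,0,0.03],"turn":[0,0,0]}]'
python3 -m handwheel '[{"translation":[0,0,0],"turn":[0,0,0]},{"translation":[0,0,0],"turn":[0,0,0]},{"translation":[0,0,0],"turn":[0,0,0]},{"translation":[0,0,0],"turn":[0,0,0]},{"translation":[0,0,0],"turn":[0,0,0]},{"translation":[0,0,0],"turn":[0,0,0]},{"translation":[0,0,0],"turn":[0,0,0]}]' 0.2
python3 -m handwheel '[{"translation":[0,0,0.1],"turn":[0,0,0]},{"translation":[0,0,0.3],"turn":[0,0,0]},{"translation":[0,0,0.6],"turn":[0,0,0]},{"translation":[0,0,1],"turn":[0,0,0]}]'
python3 -m handwheel '[{"translation":[0,0,0.4],"turn":[0,0,0]},{"translation":[0,0,0.8],"turn":[0,0,0]},{"translation":[0,0,1],"turn":[0,0,0]}]'
python3 - <<'E'
from h import *
snap("scene","s7.png",(230,130,390,330),3); snap("wrist","w13.png",scale=1.5);s=r.get_state(); print(s["tcp_pos"],s["ft_force"])
E
```

```text
time: 12.18
tcp_pos: [0.5328, 0.2963, 0.2726]
tcp_rot: [-1.262, 1.12, -1.121]
ft_force: [0.3, -0.6, -2.0]
finger_gap: 0.0138
time: 12.77
tcp_pos: [0.5326, 0.2962, 0.2718]
tcp_rot: [-1.263, 1.121, -1.121]
ft_force: [1.0, -0.1, 0.3]
finger_gap: 0.0525
time: 13.1
tcp_pos: [0.5321, 0.2956, 0.3515]
tcp_rot: [-1.267, 1.122, -1.12]
ft_force: [0.3, -0.0, -0.1]
finger_gap: 0.0528
time: 13.35
tcp_pos: [0.5327, 0.2969, 0.4368]
tcp_rot: [-1.258, 1.119, -1.121]
ft_force: [-0.2, 0.5, 0.2]
finger_gap: 0.0526
[0.53288391 0.29708118 0.43625749] [-0.0187015  -0.16555811 -0.28028099]
```

View pics/s7.png

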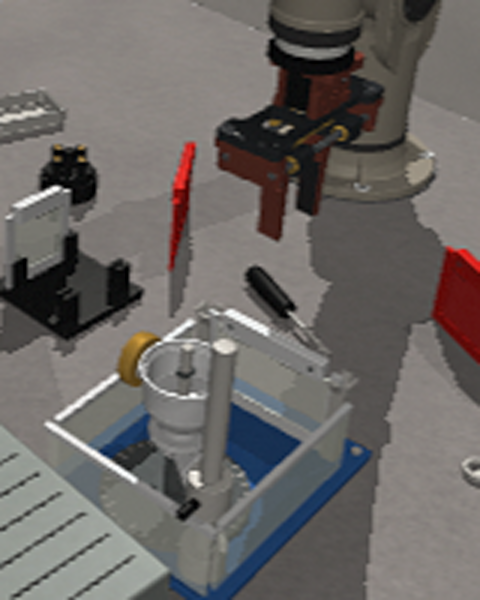

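View pics/w13.png

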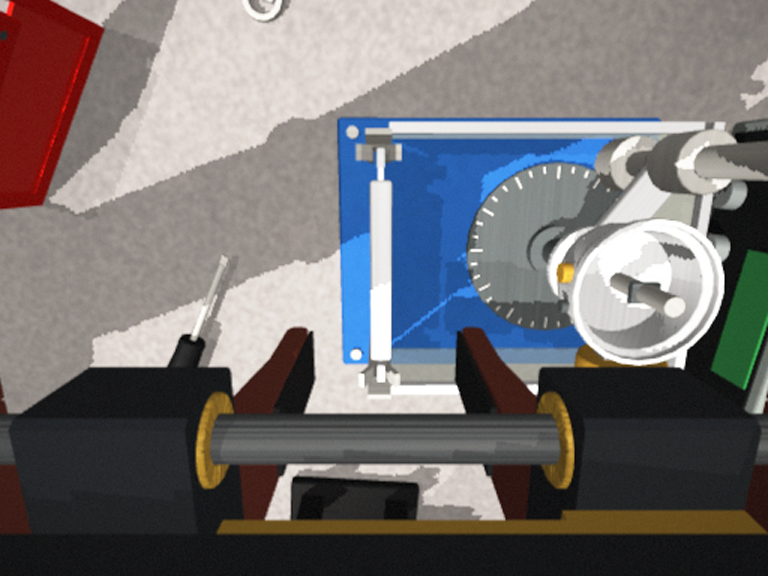

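```bash

python3 -m handwheel '[{"translation":[-0.1,-0.2,0],"turn":[0,0,-0.24]},{"translation":[-0.2,-0.45,0],"turn":[0,0,-0.48]},{"translation":[-0.2,-0.7,0],"turn":[0,0,-0.72]},{"translation":[-0.2,-0.9,0],"turn":[0,0,-0.96]},{"translation":[-0.2,-1,0],"turn":[0,0,-1]}]' -1 30
python3 -m handwheel '[{"translation":[-0.1,-0.2,0],"turn":[0,0,-0.24]},{"translation":[-0.2,-0.45,0],"turn":[0,0,-0.48]},{"translation":[-0.3,-0.7,0],"turn":[0,0,-0.72]},{"translation":[-0.3,-0.9,0],"turn":[0,0,-0.96]},{"translation":[-0.3,-1,0],"turn":[0,0,-1]}]'
python3 -m handwheel '[{"translation":[-0.1,-0.2,0],"turn":[0,0,-0.24]},{"translation":[-0.2,-0.45,0],"turn":[0,0,-0.48]},{"translation":[-0.3,-0.7,0],"turn":[0,0,-0.72]},{"translation":[-0.5,-0.9,0],"turn":[0,0,-0.96]},{"translation":[-0.5,-1,0],"turn":[0,0,-1]}]'
python3 -m handwheel '[{"translation":[0,-0.5,0],"turn":[0,0,-0.04]},{"translation":[0,-1,0],"turn":[0,0,-0.04]}]'
python3 -m handwheel '[{"translation":[0,-0.5,0],"turn":[0,0,0]},{"translation":[0,-1,0],"turn":[0,0,0]}]'
python3 -m handwheel '[{"translation":[0,-0.5,0],"turn":[0,0,0]},{"translation":[0,-1,0],"turn":[0,0,0]}]'
python3 -m handwheel '[{"translation":[0,-0.5,0],"turn":[0,0,0]},{"translation":[0,-1,0],"turn":[0,0,0]},{"translation":[0,-1,0],"turn":[0,0,0]},{"translation":[0,-1,0],"turn":[0,0,0]},{"translation":[0,-1,0],"turn":[0,0,0]}]'
python3 - <<'E'
from h import *
import pickle
c=snap("wrist","w14.png",scale=1.5);d=snap("scene","s8.png",(150,120,310,240),4.5);s=r.get_state(); print(s["tcp_pos"],s["tcp_rot"],s["finger_gap"])
pickle.dump((c,d,s),open("w14.pkl","wb"))
for n in("wrist","scene"):
  for k in("lever_pad","lever_pivot"): print(n,k,[(x["p"],np.array(x["centre"])*[512,384]) for x in r.tip_of(k,n)])
E
```

```text
time: 13.87
tcp_pos: [0.5165, 0.2137, 0.431]
tcp_rot: [-0.988, 1.505, -1.507]
ft_force: [-0.6, -0.9, 0.1]
finger_gap: 0.0226
time: 14.28
tcp_pos: [0.4923, 0.1344, 0.4313]
tcp_rot: [-0.615, 1.854, -1.856]
ft_force: [0.4, -0.1, -0.1]
finger_gap: 0.0001
time: 14.7
tcp_pos: [0.4509, 0.0549, 0.4312]
tcp_rot: [-0.13, 2.161, -2.163]
ft_force: [0.1, -0.2, -0.2]
finger_gap: 0.0003
time: 14.87
tcp_pos: [0.4531, -0.0228, 0.432]
tcp_rot: [-0.117, 2.165, -2.164]
ft_force: [0.8, -1.2, 0.4]
finger_gap: 0.0005
time: 15.03
tcp_pos: [0.4532, -0.1048, 0.4319]
tcp_rot: [-0.115, 2.166, -2.166]
ft_force: [0.8, -0.3, -0.5]
finger_gap: 0.0001
time: 15.2
tcp_pos: [0.4533, -0.1851, 0.4318]
tcp_rot: [-0.115, 2.166, -2.167]
ft_force: [0.6, -0.0, 0.2]
finger_gap: 0.0004
time: 15.62
tcp_pos: [0.4535, -0.2629, 0.4313]
tcp_rot: [-0.112, 2.17, -2.168]
ft_force: [0.3, 1.1, 1.0]
finger_gap: 0.0006
[ 0.453485   -0.26198571  0.43164701] [-0.11233127  2.16905627 -2.16744335] 0.0005904651060215601
wrist lever_pad [(0.71, array([284.2112, 151.9872]))]
wrist lever_pivot [(0.7, array([280.32  ,  21.3888]))]
scene lever_pad [(0.73, array([215.808, 155.904])), (0.34, array([196.3008, 179.0976]))]
scene lever_pivot [(0.68, array([195.4816, 178.0992]))]
```

View pics/w14.png

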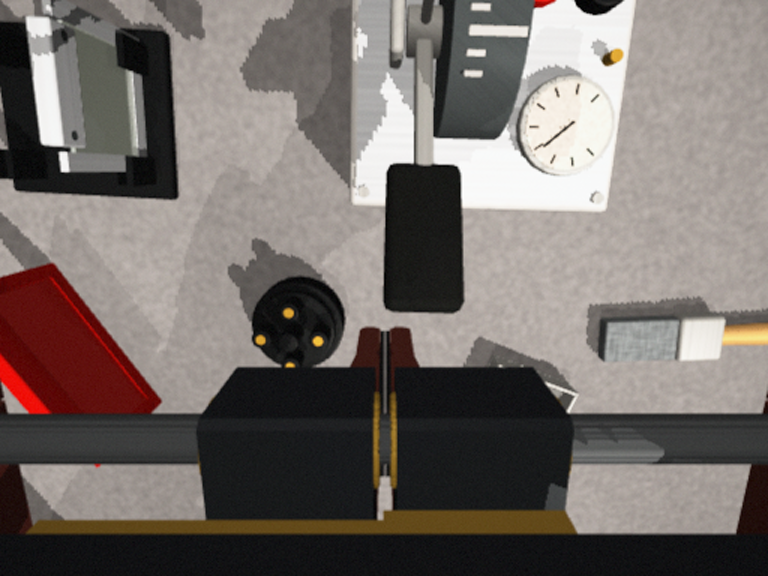

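View pics/s8.png

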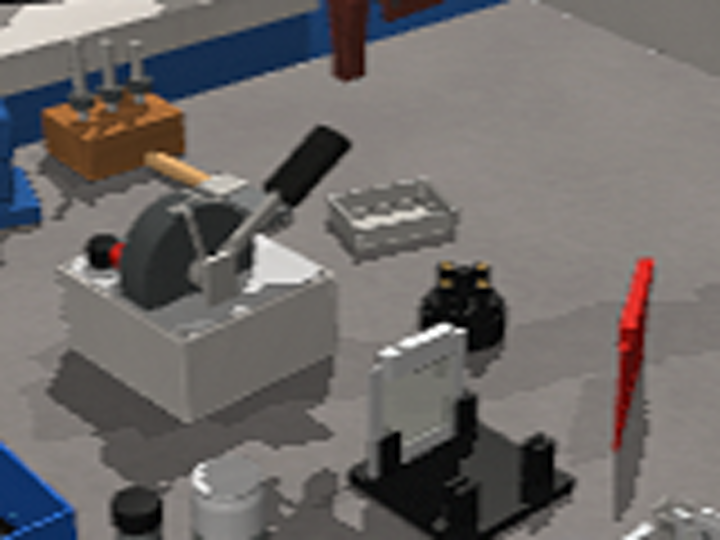

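```bash
python3 - <<'E'
from h import *
import pickle
np.set_printoptions(precision=4,suppress=True)
c,d,s=pickle.load(open("w14.pkl","rb"))
g=lambda p:((p[0]+.5)/1.5-.5,(p[1]+.5)/1.5-.5)
n=[atz(c,g(p),.1567)[:2] for p in [(389,165),(461,165)]]; f=[atz(c,g(p),.1964)[:2] for p in [(385,310),(464,310)]]
N=(n[0]+n[1])/2;F=(f[0]+f[1])/2
print(n,f,"widths",np.linalg.norm(n[0]-n[1]),np.linalg.norm(f[0]-f[1]),"len",np.linalg.norm(N-F),"exp",.08*np.cos(.52),"yaw",np.degrees(np.arctan2(*(N-F)[::-1])))
C=(N+F)/2; u=(N-F)/np.linalg.norm(N-F); P=C+.1088*u; M=P-.1296*u; print("pad rest",C,"pivot",P,"pad at mark",M)
dl=atz(c,g((352,203)),.086)[:2];dr=atz(c,g((606,211)),.086)[:2];print("desk front",dl,dr,np.linalg.norm(dl-dr),np.degrees(np.arctan2(*(dl-dr)[::-1]))-90)
print("pivot from net",atz(c,(280.3,21.4),.105), "boss",atz(c,g((423,30)),.115))
print(tri(c,(284.2,152),d,(215.8,155.9)))
E
```

```text
[array([ 0.5209, -0.2576]), array([ 0.5248, -0.2954])] [array([ 0.4533, -0.2625]), array([ 0.4572, -0.3003])] widths 0.03797167858762764 0.03800078997769396 len 0.06776453603963165 exp 0.06942553437421199 yaw 4.106162903914778
pad rest [ 0.4891 -0.2789] pivot [ 0.5976 -0.2712] pad at mark [ 0.4683 -0.2804]
desk front [ 0.4938 -0.2354] [ 0.5062 -0.4102] 0.17524355578746248 4.069005391252929
pivot from net [ 0.599  -0.2688  0.105 ] boss [ 0.5978 -0.2695  0.115 ]
(array([ 0.4933, -0.2811,  0.1722]), np.float64(0.004153325733032768))
```

```bash

python3 -m handwheel '[{"translation":[0.3,-0.22,-0.2],"turn":[0,0,0]},{"translation":[0.39,-0.22,-0.56],"turn":[0,0,0]},{"translation":[0.39,-0.22,-0.56],"turn":[0,0,0]},{"translation":[0.39,-0.22,-0.56],"turn":[0,0,0]}]'
python3 -m handwheel '[{"translation":[-0.03,0,-0.15],"turn":[0,0,0]},{"translation":[-0.06,0,-0.3],"turn":[0,0,0]},{"translation":[-0.09,0,-0.45],"turn":[0,0,0]},{"translation":[-0.11,0,-0.55],"turn":[0,0,0]},{"translation":[-0.11,0,-0.55],"turn":[0,0,0]}]'
python3 - <<'E'
from h import *
c=snap("wrist","w15.png",scale=1.5);d=snap("scene","s9.png",(150,120,310,240),4.5);s=r.get_state(); print(s["tcp_pos"],s["ft_force"])
E
```

```text
time: 16.25
tcp_pos: [0.4836, -0.2807, 0.386]
tcp_rot: [-0.112, 2.174, -2.17]
ft_force: [-0.3, 0.6, 0.1]
finger_gap: 0.0004
time: 16.67
tcp_pos: [0.4746, -0.2816, 0.3436]
tcp_rot: [-0.106, 2.17, -2.172]
ft_force: [-0.3, -0.2, 4.8]
finger_gap: 0.0002
[ 0.47516836 -0.28154513  0.34446905] [-1.2317582   0.04492175  4.32198247]
```

View pics/w15.png

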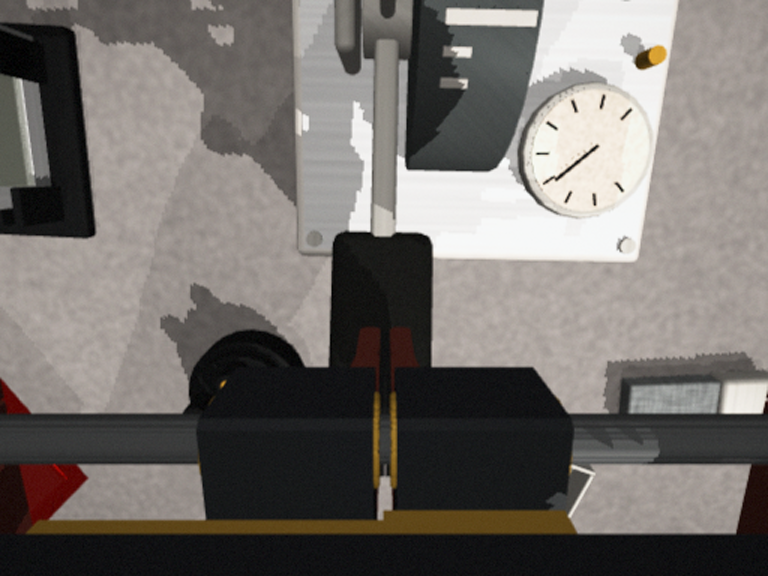

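View pics/s9.png

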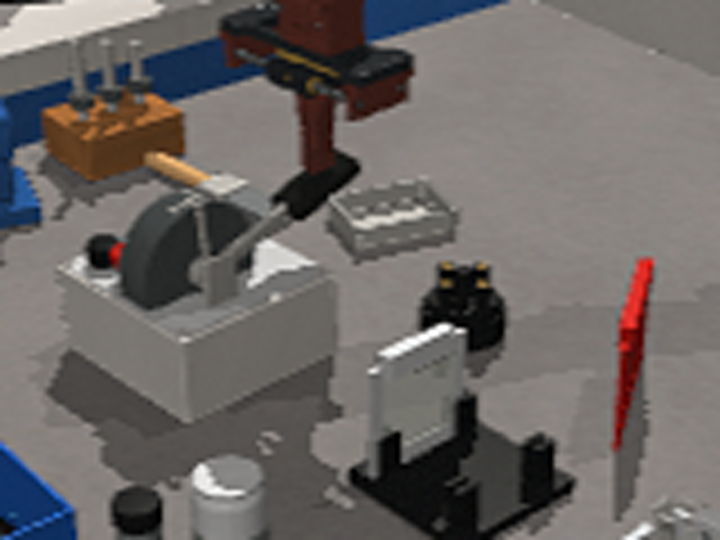

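```bash

python3 -m handwheel '[{"translation":[-0.02,0,-0.12],"turn":[0,0,0]},{"translation":[-0.04,0,-0.24],"turn":[0,0,0]},{"translation":[-0.07,0,-0.36],"turn":[0,0,0]},{"translation":[-0.09,0,-0.48],"turn":[0,0,0]},{"translation":[-0.09,0,-0.52],"turn":[0,0,0]},{"translation":[-0.09,0,-0.52],"turn":[0,0,0]},{"translation":[-0.09,0,-0.52],"turn":[0,0,0]}]'
python3 - <<'E'
from h import *
import pickle
c=snap("wrist","w16.png",scale=1.5);d=snap("scene","s10.png",(160,135,240,205),9);s=r.get_state(); print(s["tcp_pos"],s["ft_force"])
t=snap("top","t3.png",(300,140,380,220),7)
pickle.dump((c,d,s),open("w16.pkl","wb"))
E
```

```text
time: 17.35
tcp_pos: [0.4681, -0.2822, 0.3028]
tcp_rot: [-0.105, 2.169, -2.172]
ft_force: [-2.8, -1.2, 7.8]
finger_gap: 0.0002
[ 0.46807741 -0.28214963  0.30300678] [-2.25168832 -1.88635743  8.00914968]
```

View pics/w16.png

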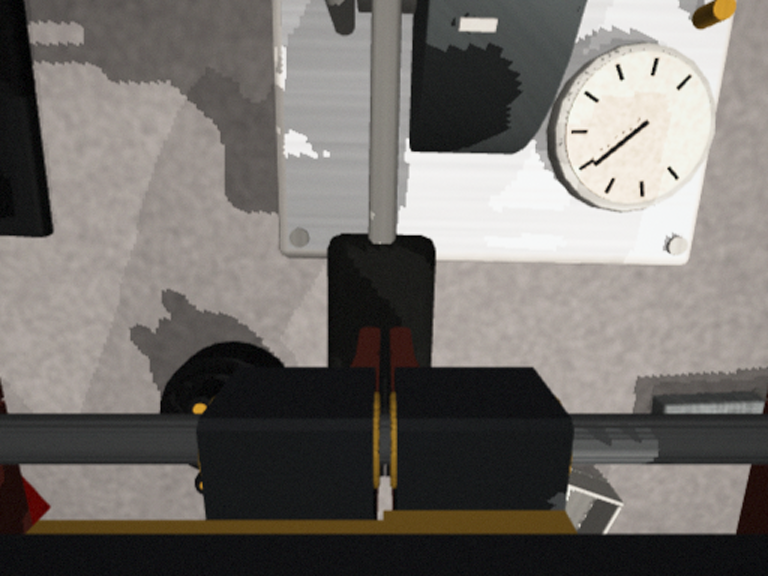

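View pics/s10.png

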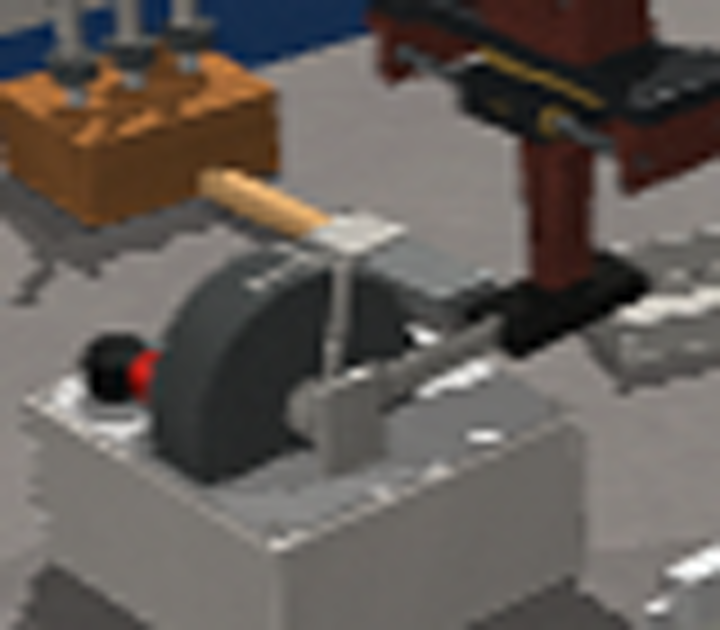

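View pics/t3.png

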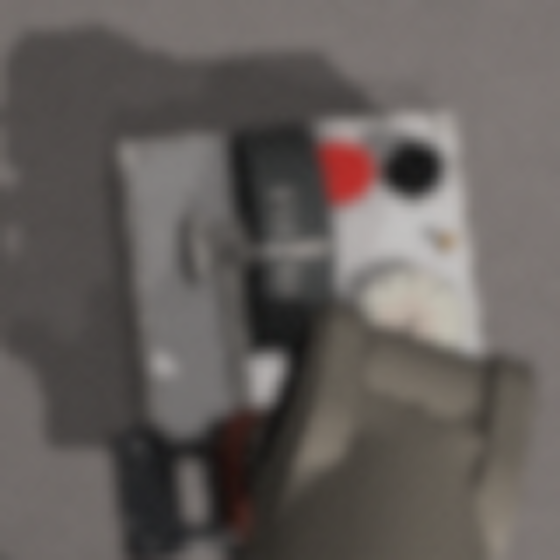

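```bash

python3 -m handwheel '[{"translation":[0,0,-0.015],"turn":[0,0,0]},{"translation":[0,0,-0.025],"turn":[0,0,0]},{"translation":[0,0,-0.025],"turn":[0,0,0]},{"translation":[0,0,-0.025],"turn":[0,0,0]}]'
python3 - <<'E'
from h import *
import pickle
d=snap("scene","s11.png",(175,145,215,195),14);s=r.get_state(); print(s["tcp_pos"],s["ft_force"])
t=snap("top","t4.png",(320,155,355,195),16)
P=np.array([.5976,-.2712]); y=np.radians(4.1);ex=np.array([np.cos(y),np.sin(y)]);ey=np.array([-ex[1],ex[0]])
pickle.dump((d,t,s),open("w17.pkl","wb"))
E
```

```text
time: 17.83
tcp_pos: [0.4679, -0.2822, 0.301]
tcp_rot: [-0.105, 2.169, -2.173]
ft_force: [-2.5, -1.2, 6.3]
finger_gap: 0.0003
[ 0.46794086 -0.2821796   0.30105151] [-2.61518863 -2.24669917  6.81443377]
```

View pics/s11.png

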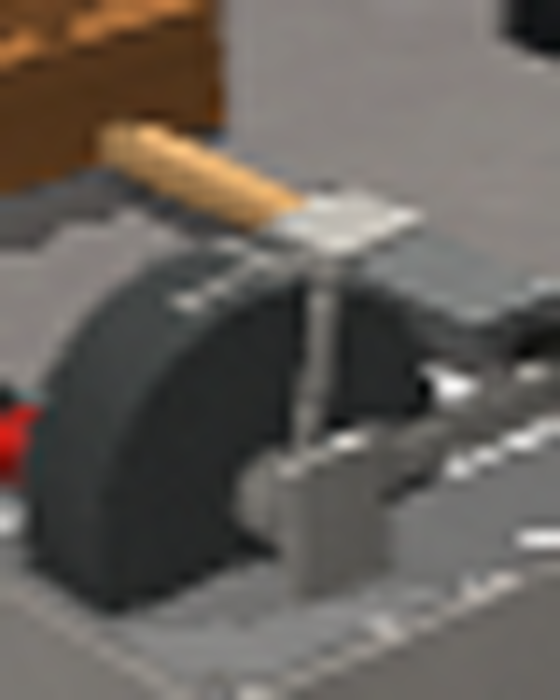

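View pics/t4.png

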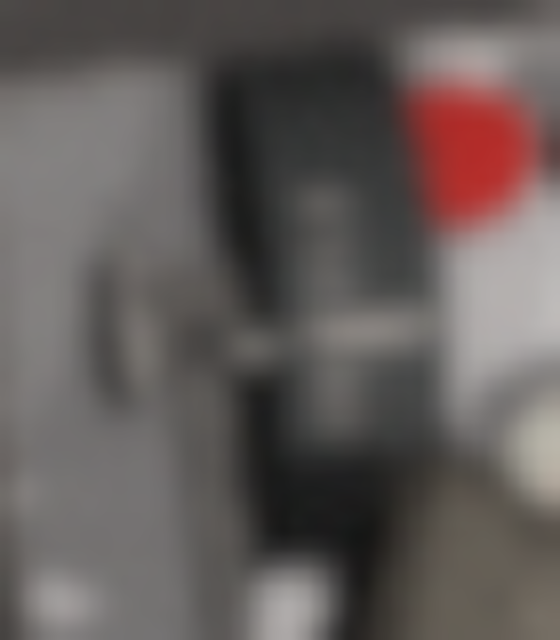

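```bash
python3 - <<'E'
from h import *
import pickle
np.set_printoptions(precision=4,suppress=True)
d,t,s=pickle.load(open("w17.pkl","rb")); c14=pickle.load(open("w14.pkl","rb"))[0]
P=np.array([.5976,-.2712]); y=np.radians(4.1);ex=np.array([np.cos(y),np.sin(y)]);ey=np.array([-ex[1],ex[0]])
gt=lambda p:(320+(p[0]+.5)/16-.5,155+(p[1]+.5)/16-.5); gd=lambda p:(175+(p[0]+.5)/14-.5,145+(p[1]+.5)/14-.5)
q,e=tri(t,gt((255,350)),d,gd((325,262))); v=q[:2]-P; print("pointer tip tri",q,e,"lx",v@ex,"ly",v@ey,"lz",q[2]-.105)
g15=lambda p:((p[0]+.5)/1.5-.5,(p[1]+.5)/1.5-.5)
def cyl(c,px,R=.06):
    o,dd=ray(c,px); a=np.array([(o[:2]-P)@ex,o[2]-.105]);b=np.array([dd[:2]@ex,dd[2]])
    A=b@b;B=2*a@b;C=a@a-R*R;k=(-B-np.sqrt(B*B-4*A*C))/(2*A);w=a+k*b; return np.arctan2(-w[0],w[1]),((o+k*dd)[:2]-P)@ey
for nm,c,pts in [("w14",c14,[g15((480,7)),g15((498,30)),g15((477,52)),g15((472,73))]),("top",t,[gt((320,200)),gt((370,328)),gt((335,385)),gt((330,430)),gt((255,350))])]:
    for p in pts: print(nm,cyl(c,p))
im=cv2.imread("pics/top0.png");x0,y0=480,232;cv2.imwrite("pics/t0z.png",cv2.resize(im[y0:y0+60,x0:x0+55],None,fx=10,fy=10,interpolation=cv2.INTER_CUBIC))
E
```

```text
pointer tip tri [ 0.5838 -0.2766  0.1704] 0.0009446173922178357 lx -0.014183351605205305 ly -0.004367620653314124 lz 0.06543653101134304
w14 (np.float64(0.03705468777237286), np.float64(-0.021483084833924315))
w14 (np.float64(0.19240306077218927), np.float64(-0.031084599165912465))
w14 (np.float64(0.35395247974946775), np.float64(-0.022247528245121866))
w14 (np.float64(0.515395332770251), np.float64(-0.021207478473194364))
top (np.float64(-0.3317018938861053), np.float64(-0.024426365153566186))
top (np.float64(0.17555236180386996), np.float64(-0.03179534321652632))
top (np.float64(0.37609570672257914), np.float64(-0.02323545347074417))
top (np.float64(0.5507990220395361), np.float64(-0.02186617383344147))
top (np.float64(0.21700976602241356), np.float64(-0.0059149953132337585))
```

View pics/t0z.png

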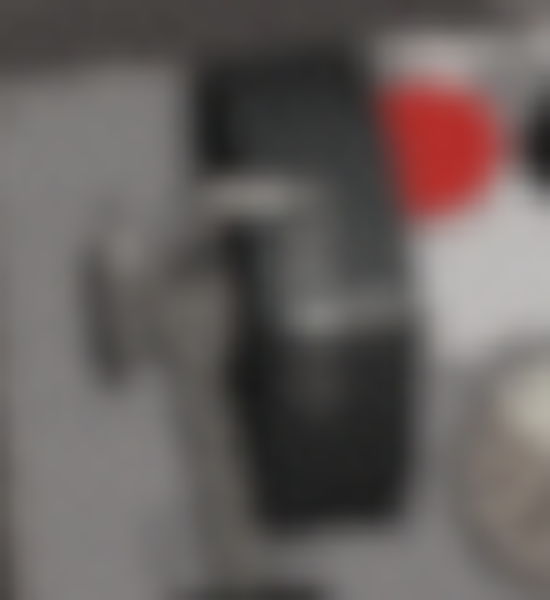

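```bash
python3 - <<'E'
from h import *
import pickle
d,t,s=pickle.load(open("w17.pkl","rb"))
P=np.array([.5976,-.2712]); y=np.radians(4.1);ex=np.array([np.cos(y),np.sin(y)])
def cyl(c,px,R):
    o,dd=ray(c,px); a=np.array([(o[:2]-P)@ex,o[2]-.105]);b=np.array([dd[:2]@ex,dd[2]])
    A=b@b;B=2*a@b;C=a@a-R*R;k=(-B-np.sqrt(B*B-4*A*C))/(2*A);w=a+k*b; return np.arctan2(-w[0],w[1])
g0=lambda p:((480+(p[0]+.5)/10)/1.5-.5,(232+(p[1]+.5)/10)/1.5-.5); gt=lambda p:(320+(p[0]+.5)/16-.5,155+(p[1]+.5)/16-.5)
for R in (.06,.063,.066): print(R,"rest",cyl(t,g0((245,195)),R),"long rest img",cyl(t,g0((355,316)),.06),"now",cyl(t,gt((255,350)),R),"diff",cyl(t,gt((255,350)),R)-cyl(t,g0((245,195)),R),"long now img",cyl(t,gt((370,328)),.06))
s=r.get_state();print(s["tcp_pos"],s["ft_force"],s["time"])
E
```

```text
0.06 rest -0.34336725593822004 long rest img 0.19245774508182434 now 0.21700976602241356 diff 0.5603770219606337 long now img 0.17555236180386996
0.063 rest -0.3177910676730334 long rest img 0.19245774508182434 now 0.2129761075939385 diff 0.5307671752669719 long now img 0.17555236180386996
0.066 rest -0.2948255806266114 long rest img 0.19245774508182434 now 0.20931028561251397 diff 0.5041358662391253 long now img 0.17555236180386996
[ 0.46792964 -0.28218266  0.30103532] [-2.96648707 -2.30820807  7.53300799] 17.9333
```

```bash
python3 - <<'E'
from h import *
import pickle
d,t,s=pickle.load(open("w17.pkl","rb"))
P=np.array([.5976,-.2712]); y=np.radians(4.1);ex=np.array([np.cos(y),np.sin(y)]);ey=np.array([-ex[1],ex[0]])
W=lambda lx,ly,lz:np.array([*(P+lx*ex+ly*ey),.105+lz])
im=cv2.resize(d["frame"][140:195,175:235],None,fx=12,fy=12,interpolation=cv2.INTER_CUBIC)
def px(p): return tuple(int(round(v)) for v in ((proj(d,p)-[175,140]+.5)*12-.5))
for a,col in((.44,(0,0,255)),(.48,(0,255,0)),(.52,(255,0,0))):
    e=.52-a
    Q=lambda r,n,ly:W(-r*np.cos(e)+n*np.sin(e),ly,r*np.sin(e)+n*np.cos(e))
    pts=[px(Q(90,8,20)) if 0 else px(Q(.09,.008,.02)),px(Q(.17,.008,.02)),px(Q(.17,-.008,.02)),px(Q(.09,-.008,.02))]
    for i in range(4): cv2.line(im,pts[i],pts[(i+1)%4],col,1)
    # mark long angle at 0.185 rad from vertical ; others
for b,col in((.145,(0,0,255)),(.185,(0,255,0)),(.225,(255,0,0))):
    cv2.line(im,px(W(-.06*np.sin(b),-.016,.06*np.cos(b))),px(W(-.06*np.sin(b),-.046,.06*np.cos(b))),col,1)
cv2.imwrite("pics/s12.png",im)
E
```

```text
(no output)
```

View pics/s12.png

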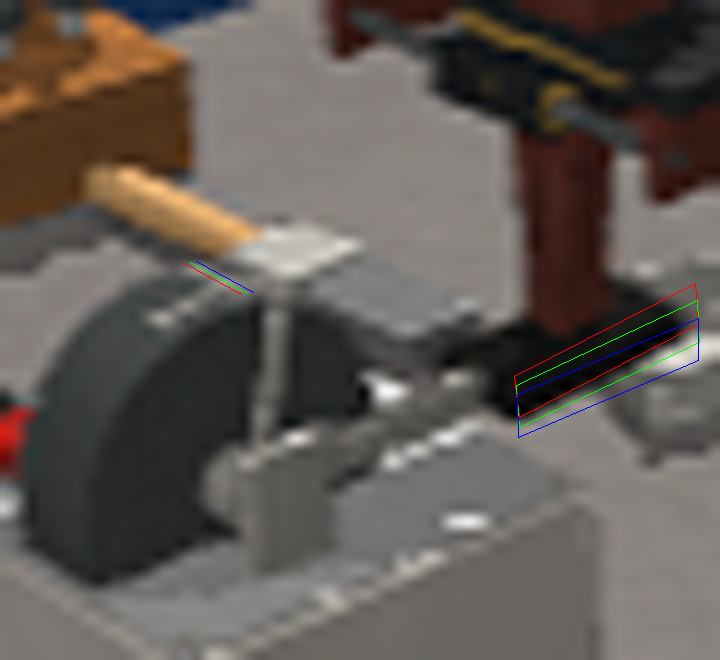

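```bash
python3 - <<'E'
from h import *
snap("scene","s13.png",scale=1.5);s=r.get_state();print(s["tcp_pos"],s["ft_force"],s["time"])
E
```

```text
[ 0.46794586 -0.28219186  0.3010943 ] [-3.08953742 -1.67775374  7.50552155] 17.9833
```

View pics/s13.png

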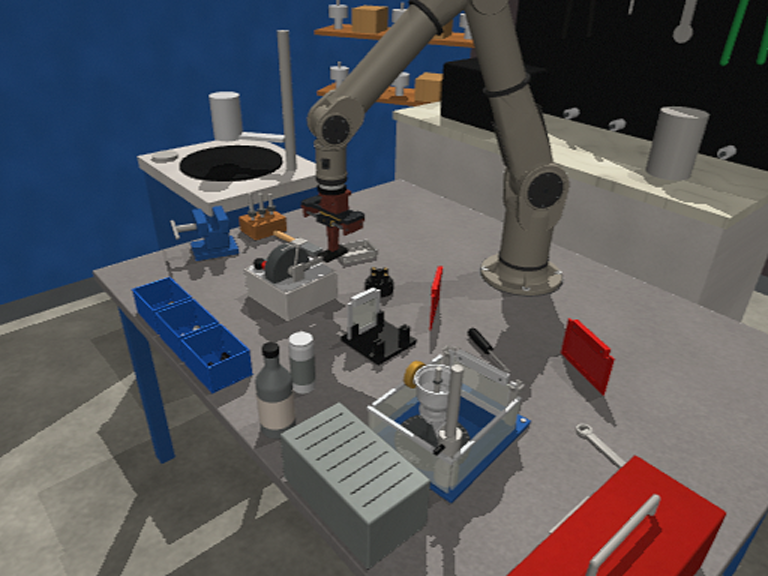

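The scene view shows the wide panel seated in the channels around (480,365), and the small panel still in the rack at (365,310). The gripper is pressing the lever pad at (333,255), and nothing else has moved.

```bash
python3 -c "
from workcell import r
print(r.sign_off())"
```

```text
the job is handed in; nothing more can be done
None
```

The wide guard panel is home in the station's channels and released. The gripper is holding the speed lever at the long mark, and I handed the job in at about 18 s. No verdict came back.

- **Panel:** I took it from the rack and turned it about a quarter turn. I then slid it down until it met the stop at the height expected for fully home: tool at 0.272 m, with about 14 N of downward push. After release, the wrist and scene views showed it seated in both channels.
- **Lever:** I pressed the pad with the closed fingers to a tool height of 0.301 m. From the given geometry that puts the lever at about 0.477 rad, against 0.48 for the long mark. The vertical force was about 7 N, close to the 8 N expected there.
- **Lever checks that differ:** The pad's slope in the scene image agrees with 0.48. The pointer in the blurry top image suggested it was about 0.02–0.08 rad too far; I trusted the tool-height figure over that.
- **Rest of the bench:** In the final scene view, the small panel, the red look-alikes, the tools and the parts looked undisturbed.

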